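Roll a slide's wear strip home

ROBOT

A 6-joint arm with a two-finger parallel gripper is mounted at the origin on the work surface. World frame = base frame: x ahead of the robot, y to its left, z up, the work surface at z = 0. Lengths are in m, angles in rad, forces in N, time in s.
With the tool pointing down it reaches from about 0.325 to 0.875 m from the base axis. Payload 4.4 kg.
Tool frame: the origin (TCP) lies between the finger pads; the fingertips stand 11 mm ahead of it and the grasp point (between the pads) lies 8 mm behind it; z points along the fingers, y is the direction in which the jaws open and shut (so a half turn about z gives the same grasp; the last joint's range is limited). The gripper opens to 85 mm and grips with 20 to 120 N. Pads are 22 mm wide; open, the fingers measure 114 mm over their backs; the gripper's body (76 mm by 85 mm) begins 54 mm behind the grasp point. The pads swing forward as they close: fully open they stand 13 mm farther back than shut.
Start: joints at [0.958, 0.207, 1.542, -0, 1.393, -0.15], TCP at [0.257, 0.515, 0.242] pointing down, gripper open.
Joint ranges: [-2.73, 2.73], [-0.86, 2.22], [0.23, 2.46], [-1.11, 4.25], [0.08, 2.63], [-2.82, 2.82]. Speed limits (rad/s): [2.79, 2.79, 3.14, 3.14, 3.14, 3.14].

INTERFACE

Orientations are given as a unit quaternion [x, y, z, w].
In Python, from workcell import sense, eyes, r gives the robot as it stands.
- The arm moves only by the shell command python3 -m pendant 'ROWS' [FORCE]. ROWS is JSON, a list of rows, each an object of numbers: "x", "y", "z": the shift along the tool's x, y, z in mm; "wx", "wy", "wz": the turn, a rotation vector about the tool's x, y, z in degrees; "jaw": the closure in counts, from 0 (fully open) to 255 (shut). A call has 1 to 5 rows; each row shifts and turns the commanded pose from where the row before left it, along the tool's axes as they then stand; what a row does not reach is not made up. A row lasts 1/10 s, in which the tool goes at most 50 mm and 8.59 degrees, less where a joint would pass 70% of its speed; a pose out of reach is approached as far as the arm can. A call is refused whole if a number of a shift passes 50 or a number of a turn 8.59, either way. A call with a gripper value outside its range is refused whole. The fingers move at their own pace and stop on an object; FORCE is the grip in N (left out, the last holds). Time passes only in rows, so rows that do not move let the fingers close. It gives the time, the measured TCP pose, the force and the opening at its end, in the units of the state.
- sense(): the state, without advancing time (a new reading comes with each control period).
- eyes.get_image(name): name is "scene" or "top" or "wrist"; returns a dict with "img" (400x640x3 uint8, red, green, blue), "fx", "fy", "cx", "cy" (pixels), "xyz" and "rotation" of the camera in the world. Camera axes: x right, y down, z forward; pixel columns grow to the right and rows downward; lengths in m; the calibration is good to about 2 mm. A picture is of the moment at which its call begins. There is no depth.
- r.job_done(): hands the job in, once; it reports no verdict.
The state is a dict: "time": time; "joint_positions": joint angles; "joint_velocities": joint speeds; "effort": joint torques, N m; "ee_pos": TCP position; "eef_rot": TCP orientation; "wrist_force": force on the tool from outside, world axes, zero at the start; "moment": the same for the moment, N m; "width": finger opening in m.
Only numpy, scipy, OpenCV 4.12 (cv2) and the standard library are available. Lean on these libraries where they do the work, as an engineer would, in place of code of your own. Each camera call takes 0.05 s, during which the arm holds its last target.

TASK

Take the hand roller from its stand and roll the slide's row of wear pads fully home in one pass, starting on the pad next to the steel stop block and working to the open end pad by pad, without lifting the roller clear part-way. Press firmly but not hard (about 18 N, never over 30 N), only with the roller. Then set the roller back upright in its stand and let go, leaving the other things on the bench where they are.

Things in the scene. Friction and masses are not known exactly. Their poses are not given: they have to be found in the camera images.
- roller_grip (a point): Loose hand roller, about 0.4 kg, hanging upright in its stand; this point is the centre of its wooden handle block, 56 (own x) x 30 (own y) x 50 mm high, z up. Grip it across the 30 mm, fingers on its +y and -y faces. A steel plate 76 (x) x 80 (y) x 6 mm lies under the block, its top 25 mm below this point: fingertips must stay above it. The wheel's lowest line is 85 mm below.
- roller_wheel (a point): Centre of the roller's free-turning wheel (48 mm diameter, 32 mm wide, rubber-coated), held by a fork under the plate, 61 mm straight below roller_grip. Its axle lies along own x, so it rolls along own y. Axes as roller_grip.
- roller: The same roller; origin on its centre line at the wheel's lowest line (85 mm below roller_grip), axes as roller_grip.
- stand_top (a point): Fixed stand for the roller: two upright plates 10 mm thick, 90 mm long (y), at x = +-32 mm. This point is midway between their upper edges, 62 mm above the bench. Fork and wheel (43 mm wide along x) hang in the 54 mm gap and the roller's plate rests on the edges: in place, roller_grip is 31 mm above this point, roller x along stand x (either way round).
- stand: The same stand, base 84 (x) x 100 (y) mm; origin at the centre of its underside, on the bench, axes as stand_top.
- slide: Machine slide bolted to the bench, foot 130 (x) x 320 (y) mm; origin under its centre, z up. Its steel rail, 60 x 250 mm along own y, holds a row of six rigid grey pads, 24 mm wide, 30 mm pitch, at y = +75, +45, +15, -15, -45, -75 mm; at y = 92 to 118 mm a dark steel stop block as high as seated pads. It must not be pressed with more than 30 N in all.
- strip_start (a point): On the slide, y = +75 mm: the middle of the first pad's top (next to the stop block) if seated, with the rail level and at middle height, 72 mm above the bench; at the start pads stand 4 to 6 mm higher. Axes as slide: the strip runs from here along own -y. Each pad resists with about 12 N of friction (stays where left) and bottoms hard.
- strip_end (a point): The same for the last pad (slide y = -75 mm), 150 mm from strip_start. The rail stands on two jacking screws: its height is unknown, up to 7 mm above or below the middle, and it leans about the slide's x axis (pivot at y = 0) by up to 0.04 rad either way. Both stay fixed; no measured pose shows them, so the pads may lie 10 mm above or below these points: feel for them.
- pad0 (a joint): How far pad 0 (next to the stop block) is pressed down, m: about 0 to 0.002 at the start, 0.006 fully down; counts as home above 0.0045. The reading is coarse beside this travel.
- pad1 (a joint): How far pad 1 (counted from the stop block) is pressed down, m: about 0 to 0.002 at the start, 0.006 fully down; counts as home above 0.0045. The reading is coarse beside this travel.
- pad2 (a joint): How far pad 2 (counted from the stop block) is pressed down, m: about 0 to 0.002 at the start, 0.006 fully down; counts as home above 0.0045. The reading is coarse beside this travel.
- pad3 (a joint): How far pad 3 (counted from the stop block) is pressed down, m: about 0 to 0.002 at the start, 0.006 fully down; counts as home above 0.0045. The reading is coarse beside this travel.
- pad4 (a joint): How far pad 4 (counted from the stop block) is pressed down, m: about 0 to 0.002 at the start, 0.006 fully down; counts as home above 0.0045. The reading is coarse beside this travel.
- pad5 (a joint): How far pad 5 (the last, at the open end) is pressed down, m: about 0 to 0.002 at the start, 0.006 fully down; counts as home above 0.0045. The reading is coarse beside this travel.
- spanner: Bystander: steel open-ended spanner lying on the bench beyond the work; origin under its middle.
- bearing: Bystander: steel ring 80 mm across, 22 mm high; origin at the centre of its underside.
- tin: Bystander: grey tin 66 mm across, 100 mm high; origin at the centre of its underside.
- flange: Bystander: green hub flange 90 mm across, 40 mm high; origin at the centre of its underside.
Mind the look-alikes: they are no part of the job. Leave any green or turquoise look-alike of the roller alone.

How it is judged:
On the way, in this order (a step that is already met when the one before it is completed fails the run):
1. the hand roller is lifted clear of its stand (z of roller_wheel in the frame of stand above 0.085 m), for 0.1 s.
2. the roller has pressed the first pad, next to the stop block, home (value of joint pad0 above 0.0045 m and contact force between roller and slide above 3 N), for 0.02 s.
3. the roller has pressed all six pads home (all of step 2 and value of joint each of pad1, pad2, pad3, pad4, pad5 above 0.0045 m), for 0.02 s.
At the end, for the whole second after the job is handed in: All six pads are home (joint above 0.0045 of 0.006 m) and the roller rests upright (within 0.1 rad) in its stand, its plate on the stand's upper edges (roller_grip within 20 mm sideways of stand_top and 26 to 36 mm above it), released and at rest (value of joint each of pad0, pad1, pad2, pad3, pad4, pad5 above 0.0045 m and horizontal distance between roller_grip and stand_top below 0.02 m and z of roller_grip in the frame of stand_top between 0.026 and 0.036 m and angle between roller_grip's own z axis and vertical below 0.1 rad and linear speed of roller below 0.02 m/s); the robot touches nothing.
It fails at once if the roller presses on the slide with more than 30 N (contact force between roller and slide above 30 N).
It fails at once if the slide or its pads are touched by the gripper or arm instead of the roller (contact force between any of the fingers, the arm and slide above 1 N).
It fails at once if a pad goes home before the one nearer the stop block ((value of joint pad1 above 0.0045 m and value of joint pad0 below 0.0045 m) or (value of joint pad2 above 0.0045 m and value of joint pad1 below 0.0045 m) or (value of joint pad3 above 0.0045 m and value of joint pad2 below 0.0045 m) or (value of joint pad4 above 0.0045 m and value of joint pad3 below 0.0045 m) or (value of joint pad5 above 0.0045 m and value of joint pad4 below 0.0045 m)).
It fails at once if the roller is lifted clear of the strip part-way (first pad home, last not yet) (value of joint pad0 above 0.0045 m and value of joint pad5 below 0.0045 m and z of roller_wheel in the frame of slide above 0.118 m).
It fails at once if a bystander is moved more than 20 mm (distance of any of spanner, bearing, tin, flange from where it was at the start of the episode above 0.02 m).
It also fails if it takes over 72 s, if anything falls off the work surface, if the arm or the gripper's body presses on something with over 40 N, if the wrist force passes 120 N, or if a joint passes its speed limit or range.

## Working session

There is one attempt and no reset: what is moved stays moved. The work goes in short steps, Python scripts to look and compute and a shell command to move; the robot and the scene stay as the last step left them, time stands still between calls to the robot, and variables do not carry over. Pictures are saved under pics/ and viewed, and the job is handed in when it is done.

```bash
ls; mkdir -p pics; python3 - <<'E'
from workcell import sense, eyes, r
import cv2
s=sense(); print(s)
for n in ["scene","top","wrist"]:
    d=eyes.get_image(n); cv2.imwrite(f"pics/a_{n}.png",d["img"][:,:,::-1])
    print(n,d["fx"],d["fy"],d["cx"],d["cy"],d["xyz"],d["rotation"])
    import pickle; pickle.dump(d,open(f"pics/a_{n}.pkl","wb"))
E
```

```text
pics
{'time': 0.0, 'joint_positions': array([ 9.57494737e-01,  2.07471973e-01,  1.54300896e+00, -5.45881866e-05,
        1.39352437e+00, -1.50480560e-01]), 'joint_velocities': array([-0.00200728,  0.00038906, -0.00059954, -0.00043824, -0.00129605,
        0.00095262]), 'effort': array([ 1.79444282e-04, -3.83030999e+01, -2.91597408e+01, -1.81470932e-04,
        1.05908856e-02,  8.81467699e-07]), 'ee_pos': array([0.25629013, 0.51386484, 0.24107017]), 'eef_rot': array([ 2.29345784e-01,  9.73344264e-01, -1.12943311e-03, -4.24642672e-04]), 'wrist_force': array([-0.14057627,  0.02877978, -0.22284142]), 'moment': array([-0.01073918,  0.0010595 , -0.02934213]), 'width': 0.08533099997847998}
scene 407.13191587036437 407.13191587036437 315.99190860297 196.97468925480894 [ 1.45282922 -0.67997198  0.9882585 ] [ 0.8093142   0.40067721 -0.19701478 -0.38164574]
top 424.7705374353982 424.7705374353982 315.5122712665949 199.43086478958352 [ 0.47674339 -0.01229933  1.33443994] [ 0.70908652 -0.70440024  0.02422799 -0.02072685]
wrist 325.6370182542101 325.6370182542101 319.69696449049917 200.00808772370334 [0.19189858 0.54583458 0.37326995] [0.84192667 0.52113902 0.07272001 0.11952158]
```

View pics/a_scene.png

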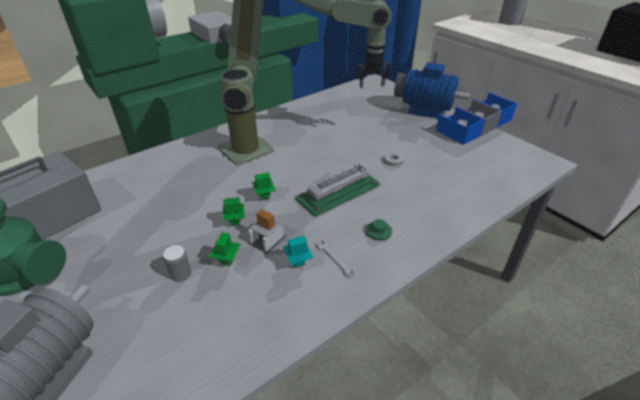

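View pics/a_top.png

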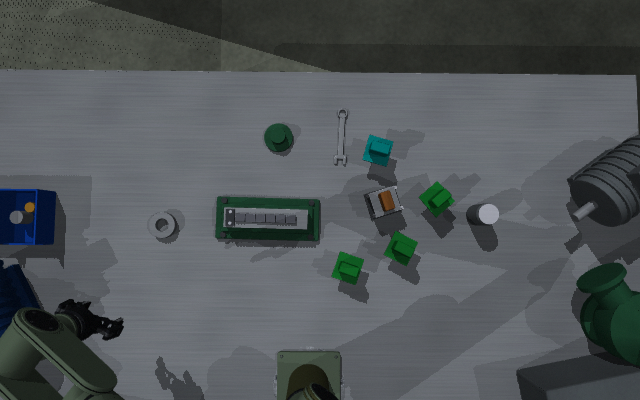

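View pics/a_wrist.png

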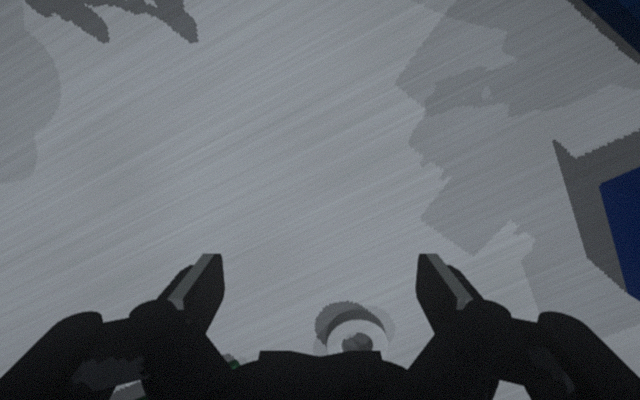

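```bash
python3 - <<'E'
import cv2
a=cv2.imread("pics/a_top.png")
cv2.imwrite("pics/z1.png",cv2.resize(a[185:255,205:335],None,fx=6,fy=6,interpolation=cv2.INTER_CUBIC))
cv2.imwrite("pics/z2.png",cv2.resize(a[125:290,325:510],None,fx=4,fy=3.6,interpolation=cv2.INTER_CUBIC))
b=cv2.imread("pics/a_scene.png")
cv2.imwrite("pics/z3.png",cv2.resize(b[150:280,200:390],None,fx=4,fy=4,interpolation=cv2.INTER_CUBIC))
E
```

```text
(no output)
```

View pics/z1.png

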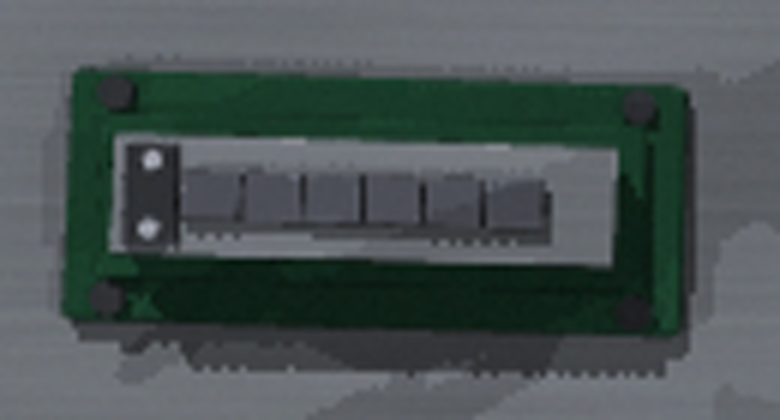

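View pics/z2.png

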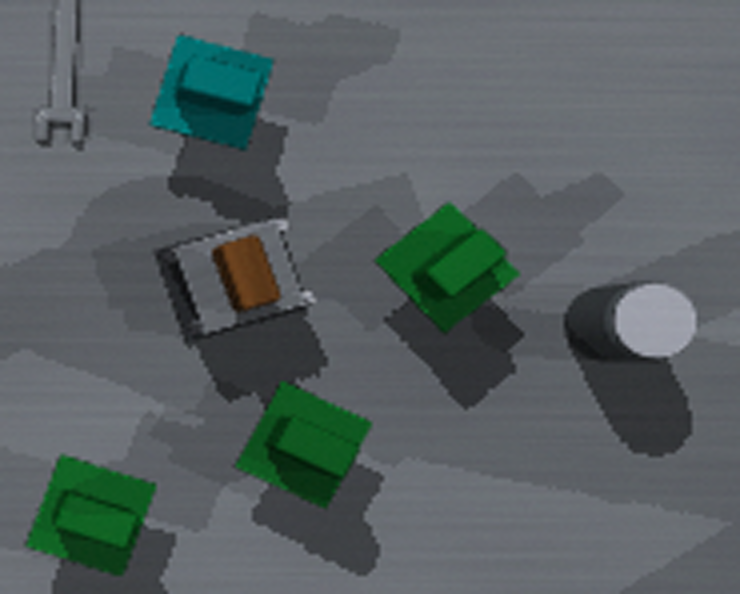

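View pics/z3.png

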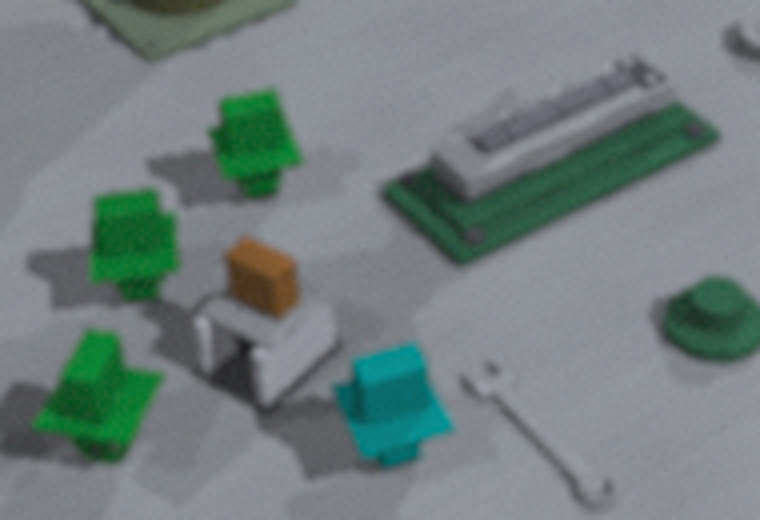

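```bash
cat > h.py <<'E'
import numpy as np,cv2
from scipy.spatial.transform import Rotation as R
def ray(d,uv,z):
    uv=np.atleast_2d(uv).astype(float)
    v=np.c_[(uv[:,0]-d["cx"])/d["fx"],(uv[:,1]-d["cy"])/d["fy"],np.ones(len(uv))]
    w=R.from_quat(d["rotation"]).apply(v); c=np.array(d["xyz"])
    return c+w*((z-c[2])/w[:,2])[:,None]
def proj(d,P):
    q=R.from_quat(d["rotation"]).inv().apply(np.atleast_2d(P)-np.array(d["xyz"]))
    return np.c_[q[:,0]/q[:,2]*d["fx"]+d["cx"],q[:,1]/q[:,2]*d["fy"]+d["cy"]]
def big(m):
    cs,_=cv2.findContours(m,cv2.RETR_EXTERNAL,cv2.CHAIN_APPROX_NONE)
    return max(cs,key=cv2.contourArea)
E
python3 - <<'E'
import pickle; from h import *
d=pickle.load(open("pics/a_top.pkl","rb")); img=d["img"]
hsv=cv2.cvtColor(img,cv2.COLOR_RGB2HSV)
print(proj(d,[0,0,0]))
# roller orange
m=cv2.inRange(hsv,(5,120,60),(20,255,255)); c=big(m); print("orange",cv2.contourArea(c),cv2.boundingRect(c))
rc=cv2.minAreaRect(c); print(rc)
P=ray(d,cv2.boxPoints(rc),0.118); print(P, P.mean(0)); 
# slide foot
m=cv2.inRange(hsv,(60,80,15),(85,255,255)); m[:180]=0;m[260:]=0;m[:,:200]=0;m[:,340:]=0
c=big(m); rc=cv2.minAreaRect(c); print("slide",rc)
for z in (0,0.02): 
    P=ray(d,cv2.boxPoints(rc),z); print(P, P.mean(0)[:2], np.linalg.norm(P-np.roll(P,1,0),axis=1)); 
# rail bright px
g=cv2.cvtColor(img,cv2.COLOR_RGB2GRAY)
E
```

```text
[[308.24430476 382.36642206]]
orange 161.0 (380, 191, 15, 20)
((387.1500244140625, 199.95001220703125), (18.34120750427246, 9.803058624267578), 71.56504821777344)
[[ 0.57456891 -0.20218195  0.118     ]
 [ 0.58369705 -0.22898061  0.118     ]
 [ 0.53371373 -0.24540948  0.118     ]
 [ 0.52463758 -0.21866927  0.118     ]] [ 0.55415432 -0.22381033  0.118     ]
slide ((267.00323486328125, 218.38580322265625), (103.01510620117188, 41.61159133911133), 1.6365771293640137)
[[ 0.4396815   0.29504965  0.        ]
 [ 0.5700516   0.29411756  0.        ]
 [ 0.56298028 -0.02987199  0.        ]
 [ 0.43254881 -0.02692729  0.        ]] [0.50131555 0.13309198] [0.32205593 0.13037344 0.32406671 0.1304647 ]
[[ 0.44023696  0.29044323  0.02      ]
 [ 0.56865314  0.28952512  0.02      ]
 [ 0.5616878  -0.02960861  0.02      ]
 [ 0.43321118 -0.02670805  0.02      ]] [0.50094727 0.13091292] [0.3172291  0.12841946 0.31920974 0.12850935]
```

```bash
cat >> h.py <<'E'
def delta(target,yaw_deg=None):
    """tool-frame shift (mm) to target, turn about tool z (deg) for tool y at yaw_deg (done after shift)"""
    from workcell import sense
    s=sense(); Rt=R.from_quat(s["eef_rot"])
    print("t",round(s["time"],2),"pos",s["ee_pos"].round(4),"width",round(s["width"],4),"F",s["wrist_force"].round(1),"q",s["joint_positions"].round(2))
    M=Rt.as_matrix(); y=np.degrees(np.arctan2(M[1,1],M[0,1]))
    print("tilt z",M[:,2].round(4),"yaw_y",y.round(2))
    if target is not None: print("shift mm",(Rt.inv().apply(np.array(target)-s["ee_pos"])*1000).round(1))
    if yaw_deg is not None: print("wz deg",round(-((yaw_deg-y+180)%360-180),2))
E
python3 - <<'E'
from h import *
delta([0.554,-0.224,0.30],-72)
from workcell import eyes,sense
d=eyes.get_image("wrist"); p=sense()["ee_pos"]
print(proj(d,[p,p-[0,0,.1],p-[0,0,.2]]))
E
```

```text
t 0.15 pos [0.2564 0.514  0.2413] width 0.0855 F [-0.   0.5  0.2] q [ 0.96  0.21  1.54  0.    1.39 -0.15]
tilt z [-0.0011 -0.0015 -1.    ] yaw_y 63.48
shift mm [-595.8 -527.6  -57.9]
wz deg 135.48
[[321.09847159 272.34844411]
 [320.78979485 206.53089735]
 [320.65620818 178.04690118]]
```

```bash
A='[{"x":-37,"y":-33,"z":-3.6},{"x":-37,"y":-33,"z":-3.6},{"x":-37,"y":-33,"z":-3.6},{"x":-37,"y":-33,"z":-3.6},{"x":-37,"y":-33,"z":-3.6}]'; true
python3 -m pendant '[{"x":-20,"y":-18,"z":-3.6},{"x":-37,"y":-33,"z":-3.6},{"x":-37,"y":-33,"z":-3.6},{"x":-37,"y":-33,"z":-3.6},{"x":-37,"y":-33,"z":-3.6}]'
python3 -m pendant '[{"x":-37,"y":-33,"z":-3.6},{"x":-37,"y":-33,"z":-3.6},{"x":-37,"y":-33,"z":-3.6},{"x":-37,"y":-33,"z":-3.6},{"x":-37,"y":-33,"z":-3.6}]'
python3 -m pendant '[{"x":-37,"y":-33,"z":-3.6},{"x":-37,"y":-33,"z":-3.6},{"x":-37,"y":-33,"z":-3.6},{"x":-37,"y":-33,"z":-3.6},{"x":-37,"y":-33,"z":-3.6}]'
python3 -c "
from h import *
delta([0.554,-0.224,0.30],-72)"
```

```text
t 0.2 pos [0.2565 0.5141 0.2416] width 0.0851 F [-0.1  0.2 -0.1] q [ 0.96  0.21  1.54  0.    1.39 -0.15]
tilt z [-8.0e-04 -1.1e-03 -1.0e+00] yaw_y 63.48
shift mm [-595.8 -527.7  -57.8]
wz deg 135.48$[0]: bad value
$[0]: bad value
$[0]: bad value
```

```bash
python3 -m pendant '[{"x":-20,"y":-18,"z":-4,"wx":0,"wy":0,"wz":0,"jaw":0}]'; python3 -m pendant --help | head -20
```

```text
time: 0.3
ee_pos: [0.2655, 0.4904, 0.2453]
eef_rot: [0.228, 0.974, -0.0, -0.001]
wrist_force: [0.2, -0.0, -0.1]
width: 0.0855invalid input: not JSON, or not a number
```

```bash
python3 -m pendant '[{"x":-37,"y":-33,"z":-4,"wz":0,"jaw":0},{"x":-37,"y":-33,"z":-4,"wz":0,"jaw":0}]'; python3 -m pendant '[{"x":-37,"y":-33,"z":-4,"wx":0,"wy":0,"wz":0,"jaw":0},{"x":-37,"y":-33,"z":-4,"wx":0,"wy":0,"wz":0,"jaw":0},{"x":-37,"y":-33,"z":-4,"wx":0,"wy":0,"wz":0,"jaw":0},{"x":-37,"y":-33,"z":-4,"wx":0,"wy":0,"wz":0,"jaw":0},{"x":-37,"y":-33,"z":-4,"wx":0,"wy":0,"wz":0,"jaw":0}]'
```

```text
time: 0.8
ee_pos: [0.3586, 0.2574, 0.2664]
eef_rot: [0.229, 0.973, 0.0, 0.0]
wrist_force: [-0.2, -0.1, -0.4]
width: 0.0851$[0]: bad value
```

```bash
python3 -c "
from h import *
delta([0.554,-0.224,0.30],-72)"
```

```text
t 0.8 pos [0.3586 0.2574 0.2664] width 0.0851 F [-0.2 -0.1 -0.4] q [ 0.43 -0.11  1.82 -0.    1.43 -0.68]
tilt z [ 4.e-04  0.e+00 -1.e+00] yaw_y 63.52
shift mm [-389.5 -343.8  -33.5]
wz deg 135.52
```

```bash
python3 -m pendant '[{"x":-37,"y":-33,"z":-4,"wx":0,"wy":0,"wz":0,"jaw":0},{"x":-37,"y":-33,"z":-4,"wx":0,"wy":0,"wz":0,"jaw":0},{"x":-37,"y":-33,"z":-4,"wx":0,"wy":0,"wz":0,"jaw":0},{"x":-37,"y":-33,"z":-4,"wx":0,"wy":0,"wz":0,"jaw":0},{"x":-37,"y":-33,"z":-4,"wx":0,"wy":0,"wz":0,"jaw":0}]' >/dev/null; python3 -m pendant '[{"x":-37,"y":-33,"z":-4,"wx":0,"wy":0,"wz":0,"jaw":0},{"x":-37,"y":-33,"z":-4,"wx":0,"wy":0,"wz":0,"jaw":0},{"x":-37,"y":-33,"z":-4,"wx":0,"wy":0,"wz":0,"jaw":0},{"x":-37,"y":-33,"z":-4,"wx":0,"wy":0,"wz":0,"jaw":0},{"x":-37,"y":-33,"z":-4,"wx":0,"wy":0,"wz":0,"jaw":0}]' >/dev/null
python3 -m pendant '[{"x":0,"y":0,"z":0,"wx":0,"wy":0,"wz":8.5,"jaw":0},{"x":0,"y":0,"z":0,"wx":0,"wy":0,"wz":8.5,"jaw":0},{"x":0,"y":0,"z":0,"wx":0,"wy":0,"wz":8.5,"jaw":0},{"x":0,"y":0,"z":0,"wx":0,"wy":0,"wz":8.5,"jaw":0},{"x":0,"y":0,"z":0,"wx":0,"wy":0,"wz":8.5,"jaw":0}]'
python3 -m pendant '[{"x":0,"y":0,"z":0,"wx":0,"wy":0,"wz":8.5,"jaw":0},{"x":0,"y":0,"z":0,"wx":0,"wy":0,"wz":8.5,"jaw":0},{"x":0,"y":0,"z":0,"wx":0,"wy":0,"wz":8.5,"jaw":0},{"x":0,"y":0,"z":0,"wx":0,"wy":0,"wz":8.5,"jaw":0},{"x":0,"y":0,"z":0,"wx":0,"wy":0,"wz":8.5,"jaw":0}]'
python3 -m pendant '[{"x":0,"y":0,"z":0,"wx":0,"wy":0,"wz":8.5,"jaw":0},{"x":0,"y":0,"z":0,"wx":0,"wy":0,"wz":8.5,"jaw":0},{"x":0,"y":0,"z":0,"wx":0,"wy":0,"wz":8.5,"jaw":0},{"x":0,"y":0,"z":0,"wx":0,"wy":0,"wz":8.5,"jaw":0},{"x":0,"y":0,"z":0,"wx":0,"wy":0,"wz":8.5,"jaw":0}]'
python3 -m pendant '[{"x":0,"y":0,"z":0,"wx":0,"wy":0,"wz":8,"jaw":0},{"x":0,"y":0,"z":0,"wx":0,"wy":0,"wz":0,"jaw":0}]'
python3 - <<'E'
from h import *
delta([0.554,-0.224,0.30],-72)
from workcell import eyes
import pickle
d=eyes.get_image("wrist"); cv2.imwrite("pics/b_wrist.png",d["img"][:,:,::-1]); pickle.dump(d,open("pics/b_wrist.pkl","wb"))
E
```

```text
time: 2.3
ee_pos: [0.542, -0.2013, 0.3058]
eef_rot: [0.569, 0.822, -0.0, -0.0]
wrist_force: [0.1, 0.3, -0.2]
width: 0.0856
time: 2.8
ee_pos: [0.542, -0.2011, 0.3059]
eef_rot: [0.828, 0.56, -0.0, -0.0]
wrist_force: [0.5, -0.8, 0.3]
width: 0.0853
time: 3.3
ee_pos: [0.542, -0.2011, 0.3059]
eef_rot: [0.975, 0.222, -0.0, -0.0]
wrist_force: [0.2, -0.5, 0.3]
width: 0.0855
time: 3.5
ee_pos: [0.542, -0.2011, 0.3059]
eef_rot: [0.988, 0.156, -0.0, -0.0]
wrist_force: [0.3, 0.7, 0.5]
width: 0.0851
t 3.5 pos [ 0.542  -0.2011  0.3059] width 0.0851 F [0.3 0.7 0.5] q [-0.5   0.17  1.45  0.    1.52  0.75]
tilt z [-6.e-04  3.e-04 -1.e+00] yaw_y -72.0
shift mm [ 4.3 25.4  5.9]
wz deg 0.0
```

View pics/b_wrist.png

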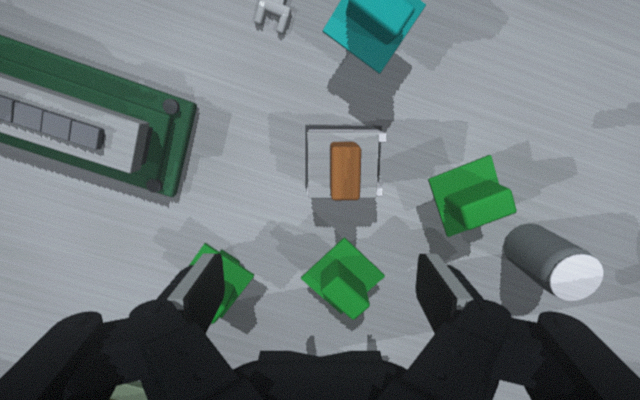

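```bash
python3 - <<'E'
from h import *
import pickle
d=pickle.load(open("pics/b_wrist.pkl","rb")); img=d["img"]
hsv=cv2.cvtColor(img,cv2.COLOR_RGB2HSV)
m=cv2.inRange(hsv,(5,120,50),(20,255,255)); c=big(m); rc=cv2.minAreaRect(c); print(rc, cv2.boundingRect(c))
for col in (335,345,355): print(col,[tuple(img[r,col]) for r in range(138,206,4)])
for row in (160,180): print(row,[tuple(img[row,q]) for q in range(326,366,3)])
P=ray(d,cv2.boxPoints(rc),0.118); print(P.round(4),P.mean(0).round(4),np.linalg.norm(P-np.roll(P,1,0),axis=1))
cv2.imwrite("pics/z4.png",cv2.resize(img[110:240,290:420,::-1],None,fx=4.5,fy=4.5,interpolation=cv2.INTER_CUBIC))
E
```

```text
((345.5, 171.0), (56.0, 29.0), 90.0) (331, 143, 30, 57)
335 [(np.uint8(149), np.uint8(155), np.uint8(159)), (np.uint8(118), np.uint8(94), np.uint8(78)), (np.uint8(123), np.uint8(89), np.uint8(56)), (np.uint8(154), np.uint8(105), np.uint8(61)), (np.uint8(161), np.uint8(108), np.uint8(66)), (np.uint8(161), np.uint8(110), np.uint8(68)), (np.uint8(158), np.uint8(109), np.uint8(68)), (np.uint8(159), np.uint8(113), np.uint8(67)), (np.uint8(157), np.uint8(104), np.uint8(65)), (np.uint8(151), np.uint8(101), np.uint8(61)), (np.uint8(160), np.uint8(110), np.uint8(67)), (np.uint8(158), np.uint8(108), np.uint8(67)), (np.uint8(161), np.uint8(115), np.uint8(70)), (np.uint8(160), np.uint8(108), np.uint8(69)), (np.uint8(153), np.uint8(100), np.uint8(64)), (np.uint8(142), np.uint8(101), np.uint8(63)), (np.uint8(103), np.uint8(109), np.uint8(111))]
345 [(np.uint8(157), np.uint8(161), np.uint8(165)), (np.uint8(110), np.uint8(82), np.uint8(63)), (np.uint8(122), np.uint8(88), np.uint8(57)), (np.uint8(147), np.uint8(101), np.uint8(61)), (np.uint8(153), np.uint8(107), np.uint8(64)), (np.uint8(148), np.uint
[... 2075 characters left out ...]
), np.uint8(59)), (np.uint8(162), np.uint8(116), np.uint8(72)), (np.uint8(153), np.uint8(108), np.uint8(63)), (np.uint8(148), np.uint8(101), np.uint8(63)), (np.uint8(137), np.uint8(95), np.uint8(58)), (np.uint8(140), np.uint8(94), np.uint8(61)), (np.uint8(134), np.uint8(94), np.uint8(59)), (np.uint8(137), np.uint8(94), np.uint8(62)), (np.uint8(140), np.uint8(95), np.uint8(57)), (np.uint8(110), np.uint8(78), np.uint8(52)), (np.uint8(139), np.uint8(151), np.uint8(156)), (np.uint8(146), np.uint8(147), np.uint8(154))]
[[ 0.5777 -0.2003  0.118 ]
 [ 0.5864 -0.2271  0.118 ]
 [ 0.5331 -0.2465  0.118 ]
 [ 0.5239 -0.2183  0.118 ]] [ 0.5553 -0.2231  0.118 ] [0.05673044 0.02823083 0.05675605 0.02964078]
```

View pics/z4.png

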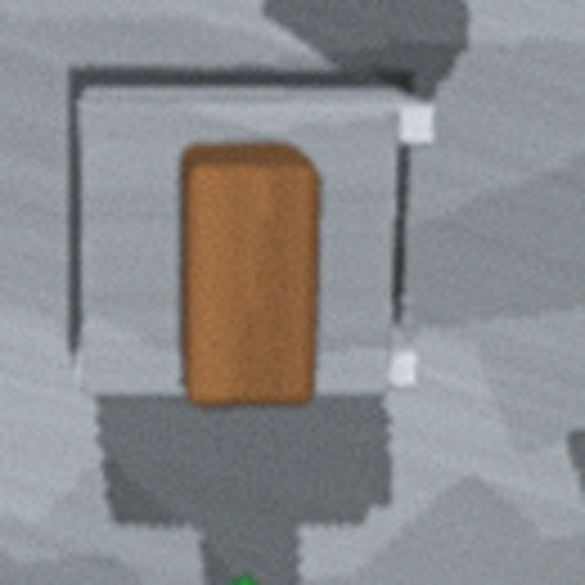

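```bash
python3 - <<'E'
from h import *
import pickle
d=pickle.load(open("pics/b_wrist.pkl","rb"))
p=ray(d,[345.7,172.5],0.118)[0]; print(p)
delta([p[0],p[1],0.088],-72)
E
```

```text
[ 0.55457672 -0.22353645  0.118     ]
t 3.55 pos [ 0.5421 -0.2012  0.306 ] width 0.0853 F [ 0.   0.1 -1.3] q [-0.5   0.17  1.45 -0.    1.52  0.75]
tilt z [-5.e-04  3.e-04 -1.e+00] yaw_y -71.86
shift mm [  5.   25.3 218. ]
wz deg 0.14
```

```bash
python3 -m pendant '[{"x":5,"y":25,"z":0,"wx":0,"wy":0,"wz":0,"jaw":0},{"x":0,"y":0,"z":40,"wx":0,"wy":0,"wz":0,"jaw":0},{"x":0,"y":0,"z":40,"wx":0,"wy":0,"wz":0,"jaw":0},{"x":0,"y":0,"z":30,"wx":0,"wy":0,"wz":0,"jaw":0},{"x":0,"y":0,"z":0,"wx":0,"wy":0,"wz":0,"jaw":0}]'
python3 - <<'E'
from h import *
from workcell import eyes
import pickle
d=eyes.get_image("wrist"); cv2.imwrite("pics/c_wrist.png",d["img"][:,:,::-1]); pickle.dump(d,open("pics/c_wrist.pkl","wb"))
m=cv2.inRange(cv2.cvtColor(d["img"],cv2.COLOR_RGB2HSV),(5,120,50),(20,255,255)); c=big(m); print(cv2.minAreaRect(c))
P=ray(d,cv2.boxPoints(cv2.minAreaRect(c)),0.118).mean(0)
delta([P[0],P[1],0.088])
E
```

```text
time: 4.05
ee_pos: [0.551, -0.2214, 0.1903]
eef_rot: [0.988, 0.157, -0.005, -0.004]
wrist_force: [-0.3, 0.5, -0.6]
width: 0.0856
((326.5, 204.0), (88.0, 43.0), 90.0)
t 4.1 pos [ 0.553  -0.2225  0.1937] width 0.0851 F [ 0.6 -0.3  1.4] q [-0.53  0.3   1.53  0.    1.32  0.73]
tilt z [-0.0054  0.0032 -1.    ] yaw_y -71.91
shift mm [  4.5   2.  105.6]
```

View pics/c_wrist.png

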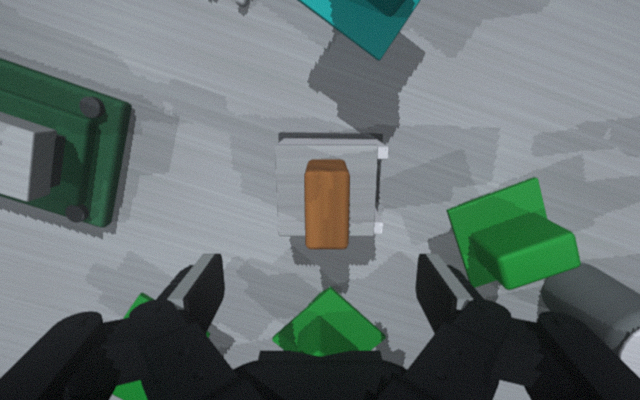

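```bash
python3 -m pendant '[{"x":1,"y":2,"z":25,"wx":0,"wy":0,"wz":0,"jaw":0},{"x":0,"y":0,"z":25,"wx":0,"wy":0,"wz":0,"jaw":0},{"x":0,"y":0,"z":20,"wx":0,"wy":0,"wz":0,"jaw":0},{"x":0,"y":0,"z":15,"wx":0,"wy":0,"wz":0,"jaw":0},{"x":0,"y":0,"z":9,"wx":0,"wy":0,"wz":0,"jaw":0}]'
python3 -m pendant '[{"x":0,"y":0,"z":5,"wx":0,"wy":0,"wz":0,"jaw":0},{"x":0,"y":0,"z":0,"wx":0,"wy":0,"wz":0,"jaw":0}]'
python3 - <<'E'
from h import *
from workcell import eyes
delta([0.5545,-0.2235,0.088],-72)
d=eyes.get_image("wrist"); cv2.imwrite("pics/d_wrist.png",d["img"][:,:,::-1])
E
```

```text
time: 4.6
ee_pos: [0.5571, -0.2255, 0.1029]
eef_rot: [0.988, 0.157, 0.001, 0.001]
wrist_force: [0.9, 1.0, 0.2]
width: 0.085
time: 4.8
ee_pos: [0.5565, -0.2253, 0.0976]
eef_rot: [0.988, 0.156, 0.0, 0.0]
wrist_force: [1.3, -0.1, -0.3]
width: 0.0852
t 4.8 pos [ 0.5565 -0.2253  0.0976] width 0.0852 F [ 1.3 -0.1 -0.3] q [-0.53  0.41  1.6  -0.    1.13  0.73]
tilt z [ 4.e-04 -3.e-04 -1.e+00] yaw_y -72.0
shift mm [-1.4 -2.3  9.6]
wz deg -0.0
```

View pics/d_wrist.png

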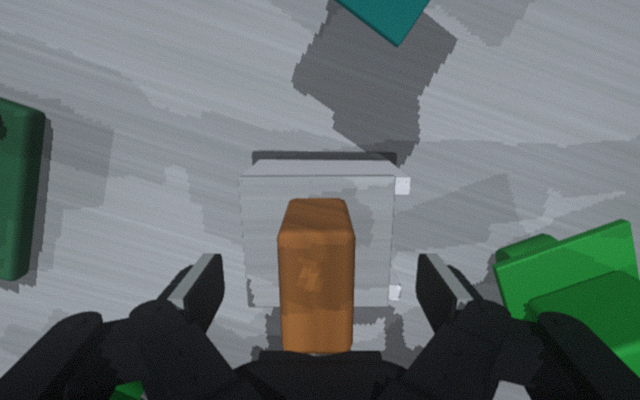

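```bash
python3 -m pendant '[{"x":0,"y":-1.2,"z":4,"wx":0,"wy":0,"wz":0,"jaw":0},{"x":0,"y":0,"z":4,"wx":0,"wy":0,"wz":0,"jaw":0},{"x":0,"y":0,"z":0,"wx":0,"wy":0,"wz":0,"jaw":90},{"x":0,"y":0,"z":0,"wx":0,"wy":0,"wz":0,"jaw":130},{"x":0,"y":0,"z":0,"wx":0,"wy":0,"wz":0,"jaw":150}]' 110
python3 -m pendant '[{"x":0,"y":0,"z":0,"wx":0,"wy":0,"wz":0,"jaw":200},{"x":0,"y":0,"z":0,"wx":0,"wy":0,"wz":0,"jaw":255},{"x":0,"y":0,"z":0,"wx":0,"wy":0,"wz":0,"jaw":255},{"x":0,"y":0,"z":0,"wx":0,"wy":0,"wz":0,"jaw":255}]'
python3 - <<'E'
from h import *
from workcell import sense
delta(None)
print(sense()["moment"])
E
```

```text
time: 5.35
ee_pos: [0.556, -0.224, 0.0894]
eef_rot: [0.988, 0.156, 0.0, 0.0]
wrist_force: [0.3, 0.1, -0.3]
width: 0.0439
time: 5.75
ee_pos: [0.5563, -0.2241, 0.0897]
eef_rot: [0.988, 0.156, 0.0, 0.0]
wrist_force: [0.3, 0.2, 2.5]
width: 0.029
t 5.75 pos [ 0.5563 -0.2241  0.0897] width 0.029 F [0.3 0.2 2.5] q [-0.53  0.42  1.6   0.    1.12  0.73]
tilt z [ 1.e-03 -5.e-04 -1.e+00] yaw_y -72.02
[ 0.13142464 -0.03869647  0.01903042]
```

```bash
python3 -m pendant '[{"x":0,"y":0,"z":-5,"wx":0,"wy":0,"wz":0,"jaw":255},{"x":0,"y":0,"z":-15,"wx":0,"wy":0,"wz":0,"jaw":255},{"x":0,"y":0,"z":-25,"wx":0,"wy":0,"wz":0,"jaw":255},{"x":0,"y":0,"z":-30,"wx":0,"wy":0,"wz":0,"jaw":255},{"x":0,"y":0,"z":-30,"wx":0,"wy":0,"wz":0,"jaw":255}]'
python3 -m pendant '[{"x":0,"y":0,"z":-25,"wx":0,"wy":0,"wz":0,"jaw":255},{"x":0,"y":0,"z":-15,"wx":0,"wy":0,"wz":0,"jaw":255},{"x":0,"y":0,"z":-5,"wx":0,"wy":0,"wz":0,"jaw":255},{"x":0,"y":0,"z":0,"wx":0,"wy":0,"wz":0,"jaw":255},{"x":0,"y":0,"z":0,"wx":0,"wy":0,"wz":0,"jaw":255}]'
python3 - <<'E'
from h import *
from workcell import eyes,sense
import pickle
delta(None); print(sense()["moment"])
for n in ("top","wrist","scene"):
    d=eyes.get_image(n); cv2.imwrite(f"pics/e_{n}.png",d["img"][:,:,::-1]); pickle.dump(d,open(f"pics/e_{n}.pkl","wb"))
F=[]
for i in range(1): print(sense()["wrist_force"])
b=cv2.imread("pics/e_scene.png")
cv2.imwrite("pics/z5.png",cv2.resize(b[110:290,190:390],None,fx=4,fy=3.3,interpolation=cv2.INTER_CUBIC))
E
```

```text
time: 6.25
ee_pos: [0.555, -0.2234, 0.1949]
eef_rot: [0.988, 0.156, -0.001, -0.001]
wrist_force: [-0.0, -0.4, -3.9]
width: 0.0291
time: 6.75
ee_pos: [0.5548, -0.2233, 0.2374]
eef_rot: [0.988, 0.156, -0.001, -0.001]
wrist_force: [-0.3, 0.8, -4.3]
width: 0.0285
t 6.75 pos [ 0.5548 -0.2233  0.2374] width 0.0285 F [-0.3  0.8 -4.3] q [-0.53  0.26  1.49 -0.    1.4   0.73]
tilt z [-0.0032  0.0018 -1.    ] yaw_y -72.02
[0.06163739 0.00867441 0.00464395]
[-0.71157231  0.38185052 -4.43469921]
```

View pics/z5.png

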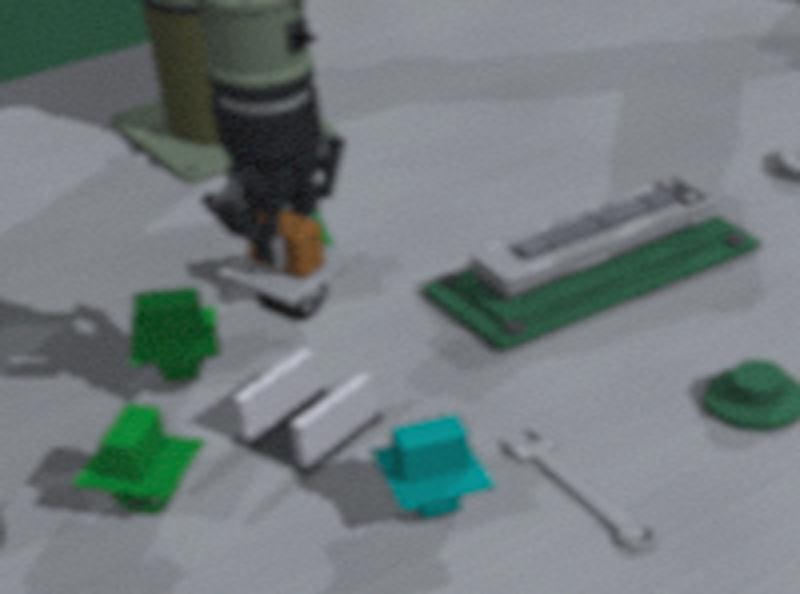

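View pics/e_wrist.png

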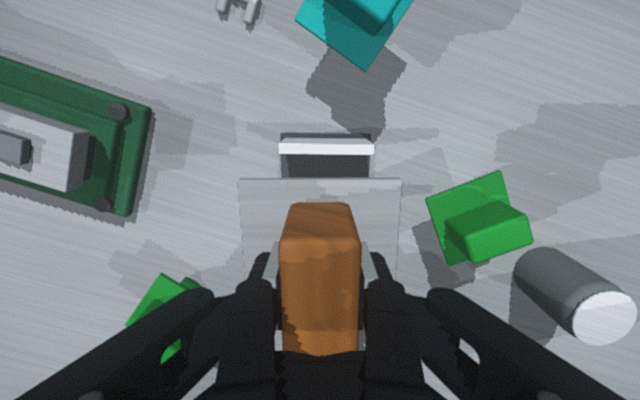

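```bash
python3 - <<'E'
from h import *
import pickle
# refine slide from initial top & b_wrist : pads' bright/dark
d=pickle.load(open("pics/a_top.pkl","rb")); img=d["img"]
o=np.array([0.501,0.132]); u=np.array([0.0217,0.99976]); n=np.array([u[1],-u[0]])
pts=[np.r_[o+u*y,0.074] for y in (.125,.118,.092,.075,.045,.015,-.015,-.045,-.075,-.125)]
print(proj(d,pts).round(1))
g=img[:,:,1]
for r in (214,218,222): print(r,g[r,220:315].tolist())
print("col",[ (c,g[200:240,c].tolist()) for c in (247,290,305)])
delta([0.5026,0.207,0.24],-91.25)
E
```

```text
[[222.5 216.8]
 [224.8 216.8]
 [233.6 217.1]
 [239.4 217.2]
 [249.5 217.5]
 [259.6 217.8]
 [269.7 218.1]
 [279.9 218.4]
 [290.  218.7]
 [306.8 219.1]]
214 [55, 48, 57, 65, 120, 74, 49, 49, 49, 51, 47, 50, 47, 50, 35, 81, 78, 80, 78, 78, 78, 78, 80, 78, 81, 44, 80, 80, 80, 80, 82, 81, 79, 99, 105, 51, 87, 90, 82, 80, 82, 79, 87, 86, 84, 47, 82, 80, 82, 83, 75, 76, 78, 75, 93, 88, 93, 93, 93, 76, 76, 75, 77, 75, 103, 100, 104, 101, 103, 103, 103, 104, 102, 100, 105, 103, 106, 104, 106, 106, 106, 106, 105, 106, 107, 106, 107, 108, 34, 34, 58, 60, 37, 31, 57]
218 [57, 48, 57, 59, 115, 90, 52, 49, 51, 48, 48, 49, 48, 48, 21, 79, 79, 77, 78, 77, 77, 78, 77, 79, 71, 58, 78, 78, 78, 78, 79, 78, 78, 79, 82, 46, 77, 78, 78, 79, 79, 79, 80, 78, 86, 32, 78, 79, 79, 78, 80, 77, 79, 79, 79, 26, 78, 79, 78, 79, 78, 79, 79, 80, 70, 41, 71, 69, 70, 72, 70, 69, 70, 70, 70, 54, 48, 104, 106, 104, 105, 108, 106, 105, 105, 106, 104, 75, 34, 32, 33, 32, 35, 30, 56]
222 [55, 55, 57, 85, 118, 78, 51, 49, 134, 158, 157, 103, 48, 51, 36, 105, 71, 72, 71, 73, 71, 71, 71, 72, 71, 71, 72, 71, 70, 70, 70, 70, 52,
[... 306 characters left out ...]
, 121, 119, 120, 99, 76, 80, 78, 79, 79, 78, 78, 77, 79, 71, 75, 116, 115, 117, 115, 32, 33, 31, 30, 33, 34, 31, 32, 31, 33, 30, 45]), (290, [55, 56, 56, 55, 55, 52, 59, 61, 63, 101, 122, 120, 119, 105, 103, 83, 71, 69, 70, 70, 70, 70, 72, 48, 66, 107, 104, 107, 114, 33, 33, 33, 31, 28, 32, 31, 34, 33, 33, 32]), (305, [64, 55, 56, 56, 57, 58, 63, 59, 60, 70, 106, 108, 105, 111, 106, 106, 107, 105, 106, 106, 109, 106, 105, 105, 109, 106, 107, 107, 105, 62, 32, 33, 33, 26, 33, 41, 39, 39, 40, 40])]
t 6.9 pos [ 0.555  -0.2234  0.2373] width 0.0291 F [-0.7  0.4 -4.4] q [-0.53  0.26  1.48 -0.    1.4   0.73]
tilt z [-0.0031  0.0018 -1.    ] yaw_y -72.02
shift mm [  83.  -425.6   -1.8]
wz deg 19.23
```

```bash
python3 -m pendant '[{"x":4,"y":-20,"z":0,"wx":0,"wy":0,"wz":0,"jaw":255},{"x":9,"y":-45,"z":0,"wx":0,"wy":0,"wz":0,"jaw":255},{"x":9,"y":-45,"z":0,"wx":0,"wy":0,"wz":0,"jaw":255},{"x":9,"y":-45,"z":0,"wx":0,"wy":0,"wz":0,"jaw":255},{"x":9,"y":-45,"z":0,"wx":0,"wy":0,"wz":0,"jaw":255}]'
python3 -m pendant '[{"x":9,"y":-45,"z":0,"wx":0,"wy":0,"wz":0,"jaw":255},{"x":9,"y":-45,"z":0,"wx":0,"wy":0,"wz":0,"jaw":255},{"x":9,"y":-45,"z":0,"wx":0,"wy":0,"wz":0,"jaw":255},{"x":9,"y":-45,"z":0,"wx":0,"wy":0,"wz":0,"jaw":255},{"x":7,"y":-45,"z":0,"wx":0,"wy":0,"wz":0,"jaw":255}]'
python3 -m pendant '[{"x":0,"y":0,"z":0,"wx":0,"wy":0,"wz":6.4,"jaw":255},{"x":0,"y":0,"z":0,"wx":0,"wy":0,"wz":6.4,"jaw":255},{"x":0,"y":0,"z":0,"wx":0,"wy":0,"wz":6.4,"jaw":255},{"x":0,"y":0,"z":0,"wx":0,"wy":0,"wz":0,"jaw":255},{"x":0,"y":0,"z":0,"wx":0,"wy":0,"wz":0,"jaw":255}]'
python3 - <<'E'
from h import *
from workcell import eyes,sense
import pickle
for n in ("top","wrist","scene"):
    d=eyes.get_image(n); cv2.imwrite(f"pics/f_{n}.png",d["img"][:,:,::-1]); pickle.dump(d,open(f"pics/f_{n}.pkl","wb"))
delta([0.5026,0.206,0.18],-91.25); print(sense()["moment"])
E
```

```text
time: 7.4
ee_pos: [0.5311, -0.0189, 0.2387]
eef_rot: [0.988, 0.156, -0.0, -0.001]
wrist_force: [0.8, -0.1, -4.7]
width: 0.0294
time: 7.9
ee_pos: [0.5023, 0.2083, 0.2389]
eef_rot: [0.988, 0.157, -0.0, -0.0]
wrist_force: [1.2, -0.0, -4.6]
width: 0.0289
time: 8.4
ee_pos: [0.503, 0.2062, 0.2388]
eef_rot: [1.0, -0.009, -0.0, 0.0]
wrist_force: [-0.5, -0.8, -5.0]
width: 0.0288
t 8.55 pos [0.5034 0.2059 0.2391] width 0.0289 F [-0.2 -0.2 -4.8] q [0.23 0.14 1.62 0.   1.38 1.82]
tilt z [-3.e-04  0.e+00 -1.e+00] yaw_y -91.16
shift mm [-0.8 -0.1 59.1]
wz deg 0.09
[-0.00235136  0.03052722  0.03453062]
```

View pics/f_wrist.png

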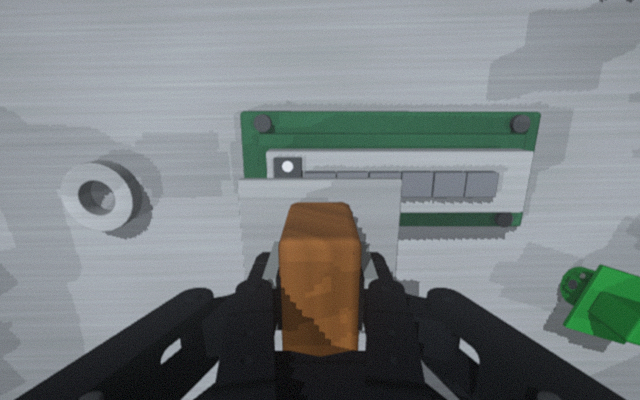

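View pics/f_scene.png

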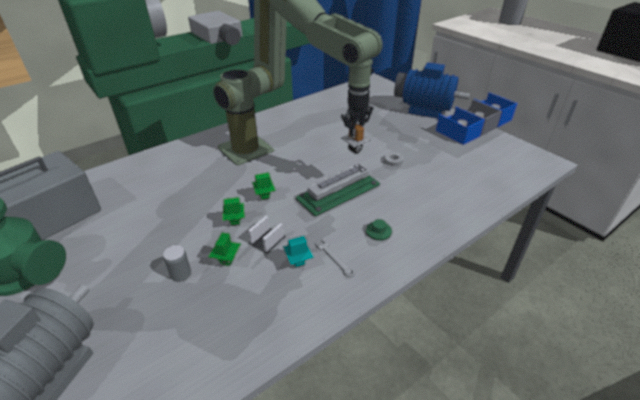

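```bash
python3 - <<'E'
from h import *
import pickle
d=pickle.load(open("pics/f_wrist.pkl","rb")); img=d["img"]
g=img[:,:,1]
print(g[190,400:540].tolist())
print([ (c,g[140:235,c].tolist()) for c in (417,450)])
for z in (.070,.075): print(z,ray(d,[[401,190],[433,190],[465.5,190],[497.5,190],[450,171],[450,198]],z).round(4).tolist())
E
```

```text
[142, 116, 118, 127, 130, 128, 131, 131, 126, 129, 126, 126, 130, 130, 126, 132, 125, 124, 128, 124, 126, 130, 128, 123, 126, 121, 126, 127, 124, 128, 126, 108, 87, 91, 117, 126, 126, 127, 130, 129, 129, 130, 128, 129, 125, 125, 127, 128, 128, 122, 124, 128, 125, 127, 125, 130, 126, 127, 128, 129, 127, 127, 125, 120, 95, 92, 122, 130, 127, 134, 129, 131, 122, 129, 125, 124, 129, 129, 124, 126, 127, 125, 129, 131, 130, 123, 128, 126, 126, 131, 125, 123, 128, 123, 130, 124, 130, 147, 158, 158, 161, 170, 171, 172, 175, 171, 170, 173, 174, 173, 170, 171, 172, 172, 170, 175, 172, 178, 174, 174, 173, 179, 174, 173, 174, 172, 153, 137, 147, 149, 154, 148, 148, 149, 148, 164, 164, 168, 170, 164]
[(417, [103, 105, 105, 107, 108, 94, 93, 89, 108, 113, 120, 148, 171, 179, 182, 180, 179, 183, 181, 183, 183, 183, 179, 174, 177, 172, 158, 153, 161, 152, 134, 98, 111, 125, 128, 127, 129, 129, 127, 127, 125, 122, 122, 130, 127, 119, 129, 130, 128, 128, 124, 135, 125, 127, 127, 122, 115, 105, 110, 116, 119, 145, 172, 175, 172, 167, 164, 166, 173, 175, 174, 162, 130, 85, 72, 67, 70, 74, 71, 75, 71, 74, 77, 71, 68, 73, 97, 107, 114, 109, 108, 111, 112, 110, 108]), (450, [103, 107, 98, 100, 102, 91, 89, 92, 104, 116, 129, 151, 170, 181, 179, 183, 177, 183, 182, 183, 179, 184, 177, 180, 179, 179, 164, 157, 155, 153, 134, 100, 104, 120, 132, 120, 128, 126, 129, 128, 129, 126, 128, 127, 130, 126, 130, 125, 128, 129, 124, 126, 131, 128, 129, 126, 114, 106, 114, 112, 114, 114, 127, 154, 173, 173, 170, 169, 171, 175, 175, 160, 130, 73, 74, 74, 77, 70, 69, 73, 78, 73, 69, 73, 74, 75, 95, 108, 110, 108, 111, 107, 110, 115, 109])]
0.07 [[0.4933, 0.1289, 0.07], [0.4928, 0.0983, 0.07], [0.4922, 0.0673, 0.07], [0.4916, 0.0368, 0.07], [0.5109, 0.0838, 0.07], [0.4845, 0.0814, 0.07]]
0.075 [[0.4947, 0.1301, 0.075], [0.4941, 0.1001, 0.075], [0.4935, 0.0696, 0.075], [0.493, 0.0396, 0.075], [0.5119, 0.0858, 0.075], [0.486, 0.0834, 0.075]]
```

```bash
python3 -m pendant '[{"x":-0.5,"y":0.5,"z":15,"wx":0,"wy":0,"wz":0,"jaw":255},{"x":0,"y":0,"z":25,"wx":0,"wy":0,"wz":0,"jaw":255},{"x":0,"y":0,"z":15,"wx":0,"wy":0,"wz":0,"jaw":255},{"x":0,"y":0,"z":5,"wx":0,"wy":0,"wz":0,"jaw":255},{"x":0,"y":0,"z":0,"wx":0,"wy":0,"wz":0,"jaw":255}]'
python3 -m pendant '[{"x":0,"y":0,"z":0,"wx":0,"wy":0,"wz":0,"jaw":255},{"x":0,"y":0,"z":2,"wx":0,"wy":0,"wz":0,"jaw":255},{"x":0,"y":0,"z":0,"wx":0,"wy":0,"wz":0,"jaw":255}]'
```

```text
time: 9.05
ee_pos: [0.5026, 0.2052, 0.1785]
eef_rot: [1.0, -0.011, -0.001, 0.0]
wrist_force: [-0.0, 0.1, -4.3]
width: 0.0288
time: 9.35
ee_pos: [0.5036, 0.2056, 0.1781]
eef_rot: [1.0, -0.011, 0.001, -0.0]
wrist_force: [0.7, -0.0, -4.3]
width: 0.0291
```

```bash
for i in 1; do python3 -m pendant '[{"x":0,"y":0,"z":1.5,"wx":0,"wy":0,"wz":0,"jaw":255},{"x":0,"y":0,"z":1.5,"wx":0,"wy":0,"wz":0,"jaw":255}]' | grep -E "ee_pos|force"; done
```

```text
ee_pos: [0.5033, 0.2055, 0.1745]
wrist_force: [-0.5, 1.0, -4.7]
```

```bash
python3 -m pendant '[{"x":0,"y":0,"z":1.5,"wx":0,"wy":0,"wz":0,"jaw":255},{"x":0,"y":0,"z":1.5,"wx":0,"wy":0,"wz":0,"jaw":255}]' | grep -E "ee_pos|force"
```

```text
ee_pos: [0.503, 0.2055, 0.1711]
wrist_force: [-0.0, -0.2, -4.8]
```

```bash
python3 -m pendant '[{"x":0,"y":0,"z":1,"wx":0,"wy":0,"wz":0,"jaw":255},{"x":0,"y":0,"z":1,"wx":0,"wy":0,"wz":0,"jaw":255}]' | grep -E "ee_pos|force"
```

```text
ee_pos: [0.5031, 0.2054, 0.1691]
wrist_force: [0.7, -0.3, -4.9]
```

```bash
python3 -m pendant '[{"x":0,"y":0,"z":1,"wx":0,"wy":0,"wz":0,"jaw":255},{"x":0,"y":0,"z":1,"wx":0,"wy":0,"wz":0,"jaw":255}]' | grep -E "ee_pos|force"
```

```text
ee_pos: [0.5031, 0.2055, 0.1672]
wrist_force: [0.5, 0.3, -4.4]
```

```bash
python3 -m pendant '[{"x":0,"y":0,"z":1,"wx":0,"wy":0,"wz":0,"jaw":255},{"x":0,"y":0,"z":1,"wx":0,"wy":0,"wz":0,"jaw":255}]' | grep -E "ee_pos|force"
```

```text
ee_pos: [0.5031, 0.2055, 0.1652]
wrist_force: [0.4, 0.8, -4.2]
```

```bash
python3 -m pendant '[{"x":0,"y":0,"z":1,"wx":0,"wy":0,"wz":0,"jaw":255},{"x":0,"y":0,"z":1,"wx":0,"wy":0,"wz":0,"jaw":255}]' | grep -E "ee_pos|force"
```

```text
ee_pos: [0.5031, 0.2054, 0.1632]
wrist_force: [0.6, -0.3, -4.2]
```

```bash
python3 -m pendant '[{"x":0,"y":0,"z":1,"wx":0,"wy":0,"wz":0,"jaw":255},{"x":0,"y":0,"z":1,"wx":0,"wy":0,"wz":0,"jaw":255}]' | grep -E "ee_pos|force"
```

```text
ee_pos: [0.5032, 0.2055, 0.1615]
wrist_force: [-0.8, -0.6, 1.5]
```

```bash
python3 -m pendant '[{"x":0,"y":0,"z":0.5,"wx":0,"wy":0,"wz":0,"jaw":255}]' | grep -E "ee_pos|force"
```

```text
ee_pos: [0.5033, 0.2055, 0.1615]
wrist_force: [-2.6, -0.7, 1.1]
```

```bash
python3 -m pendant '[{"x":0,"y":0,"z":0.5,"wx":0,"wy":0,"wz":0,"jaw":255}]' | grep -E "ee_pos|force"
```

```text
ee_pos: [0.5034, 0.2056, 0.1614]
wrist_force: [-3.9, -0.3, 5.0]
```

```bash
python3 -m pendant '[{"x":0,"y":0,"z":0.5,"wx":0,"wy":0,"wz":0,"jaw":255}]' | grep -E "ee_pos|force"
```

```text
ee_pos: [0.5034, 0.2057, 0.1614]
wrist_force: [-4.2, -0.3, 7.4]
```

```bash
python3 -m pendant '[{"x":0,"y":0,"z":0.5,"wx":0,"wy":0,"wz":0,"jaw":255}]' | grep -E "ee_pos|force"
```

```text
ee_pos: [0.5035, 0.2058, 0.1611]
wrist_force: [-4.6, -0.4, 7.7]
```

```bash
python3 -m pendant '[{"x":0,"y":0,"z":0.5,"wx":0,"wy":0,"wz":0,"jaw":255}]' | grep -E "ee_pos|force"
```

```text
ee_pos: [0.5035, 0.2058, 0.1607]
wrist_force: [-4.1, -0.4, 7.1]
```

```bash
python3 -m pendant '[{"x":0,"y":0,"z":0.5,"wx":0,"wy":0,"wz":0,"jaw":255}]' | grep -E "ee_pos|force"
```

```text
ee_pos: [0.5035, 0.2058, 0.1602]
wrist_force: [-4.3, -0.4, 7.3]
```

```bash
python3 -m pendant '[{"x":0,"y":0,"z":0.5,"wx":0,"wy":0,"wz":0,"jaw":255},{"x":0,"y":0,"z":0.5,"wx":0,"wy":0,"wz":0,"jaw":255}]' | grep -E "ee_pos|force"
```

```text
ee_pos: [0.5034, 0.2058, 0.1592]
wrist_force: [-3.3, -0.7, 7.2]
```

```bash
python3 -m pendant '[{"x":0,"y":0,"z":0.5,"wx":0,"wy":0,"wz":0,"jaw":255},{"x":0,"y":0,"z":0.5,"wx":0,"wy":0,"wz":0,"jaw":255}]' | grep -E "ee_pos|force"
```

```text
ee_pos: [0.5035, 0.2058, 0.1582]
wrist_force: [-4.5, 0.3, 7.8]
```

```bash
python3 -m pendant '[{"x":0,"y":0,"z":0.5,"wx":0,"wy":0,"wz":0,"jaw":255}]' | grep -E "ee_pos|force"
```

```text
ee_pos: [0.5035, 0.2058, 0.1577]
wrist_force: [-4.5, -0.2, 7.4]
```

```bash
python3 -m pendant '[{"x":0,"y":0,"z":0.5,"wx":0,"wy":0,"wz":0,"jaw":255}]' | grep -E "ee_pos|force"
```

```text
ee_pos: [0.5035, 0.2058, 0.1572]
wrist_force: [-3.6, -1.1, 7.1]
```

```bash
python3 -m pendant '[{"x":0,"y":0,"z":0.4,"wx":0,"wy":0,"wz":0,"jaw":255}]' | grep -E "ee_pos|force"
```

```text
ee_pos: [0.5035, 0.2058, 0.1568]
wrist_force: [-3.7, -1.3, 7.3]
```

```bash
python3 -m pendant '[{"x":0,"y":0,"z":0.4,"wx":0,"wy":0,"wz":0,"jaw":255}]' | grep -E "ee_pos|force"
```

```text
ee_pos: [0.5035, 0.2058, 0.1564]
wrist_force: [-4.0, 0.5, 6.6]
```

```bash
python3 -m pendant '[{"x":0,"y":0,"z":0.4,"wx":0,"wy":0,"wz":0,"jaw":255}]' | grep -E "ee_pos|force"
```

```text
ee_pos: [0.5035, 0.2059, 0.156]
wrist_force: [-4.0, 0.0, 8.5]
```

```bash
python3 -m pendant '[{"x":0,"y":0,"z":0.4,"wx":0,"wy":0,"wz":0,"jaw":255}]' | grep -E "ee_pos|force"
```

```text
ee_pos: [0.5035, 0.2058, 0.1556]
wrist_force: [-3.8, 0.2, 8.0]
```

```bash
python3 -m pendant '[{"x":0,"y":0,"z":0.4,"wx":0,"wy":0,"wz":0,"jaw":255}]' | grep -E "ee_pos|force"
```

```text
ee_pos: [0.5036, 0.2059, 0.1555]
wrist_force: [-4.2, -1.0, 10.1]
```

```bash
python3 -m pendant '[{"x":-0.2,"y":0,"z":0.4,"wx":0,"wy":0,"wz":0,"jaw":255}]' | grep -E "ee_pos|force"
```

```text
ee_pos: [0.5035, 0.2059, 0.1554]
wrist_force: [-5.5, -1.0, 11.4]
```

```bash
python3 -m pendant '[{"x":-0.2,"y":2,"z":0,"wx":0,"wy":0,"wz":0,"jaw":255}]' | grep -E "ee_pos|force"; python3 -c "
from h import *
delta(None)"
```

```text
ee_pos: [0.5034, 0.2043, 0.1555]
wrist_force: [-4.4, 0.5, 8.8]
t 12.65 pos [0.5034 0.2043 0.1555] width 0.0288 F [-4.4  0.5  8.8] q [0.23 0.23 1.71 0.   1.2  1.82]
tilt z [ 0.0021  0.0015 -1.    ] yaw_y -91.2
```

```bash
python3 -m pendant '[{"x":-0.2,"y":2,"z":0.2,"wx":0,"wy":0,"wz":0,"jaw":255}]' | grep -E "ee_pos|force"
```

```text
ee_pos: [0.5033, 0.2026, 0.1554]
wrist_force: [-5.2, 3.5, 9.6]
```

```bash
python3 -m pendant '[{"x":-0.2,"y":2,"z":0.1,"wx":0,"wy":0,"wz":0,"jaw":255}]' | grep -E "ee_pos|force"
```

```text
ee_pos: [0.5033, 0.2018, 0.1555]
wrist_force: [-3.4, 7.1, 8.7]
```

```bash
python3 -m pendant '[{"x":-0.1,"y":1.5,"z":0.1,"wx":0,"wy":0,"wz":0,"jaw":255}]' | grep -E "ee_pos|force"
```

```text
ee_pos: [0.5033, 0.2012, 0.1555]
wrist_force: [-3.1, 7.9, 8.7]
```

```bash
python3 -m pendant '[{"x":-0.1,"y":1.5,"z":0.1,"wx":0,"wy":0,"wz":0,"jaw":255}]' | grep -E "ee_pos|force"
```

```text
ee_pos: [0.5033, 0.1999, 0.1555]
wrist_force: [-3.5, 7.4, 8.7]
```

```bash
python3 -m pendant '[{"x":-0.1,"y":1.5,"z":0.1,"wx":0,"wy":0,"wz":0,"jaw":255}]' | grep -E "ee_pos|force"
```

```text
ee_pos: [0.5032, 0.198, 0.1554]
wrist_force: [-3.8, 5.7, 10.5]
```

```bash
python3 -m pendant '[{"x":0,"y":2,"z":0.1,"wx":0,"wy":0,"wz":0,"jaw":255}]' | grep -E "ee_pos|force"
```

```text
ee_pos: [0.5032, 0.1956, 0.1554]
wrist_force: [-3.9, 4.4, 10.9]
```

```bash
python3 -m pendant '[{"x":0,"y":2.5,"z":0.1,"wx":0,"wy":0,"wz":0,"jaw":255}]' | grep -E "ee_pos|force"
```

```text
ee_pos: [0.5031, 0.1924, 0.1553]
wrist_force: [-3.2, 1.0, 11.4]
```

```bash
python3 -m pendant '[{"x":0,"y":2.5,"z":0.1,"wx":0,"wy":0,"wz":0,"jaw":255}]' | grep -E "ee_pos|force"
```

```text
ee_pos: [0.503, 0.1892, 0.1551]
wrist_force: [-3.9, 0.6, 10.3]
```

```bash
python3 -m pendant '[{"x":0,"y":2.5,"z":0.1,"wx":0,"wy":0,"wz":0,"jaw":255}]' | grep -E "ee_pos|force"
```

```text
ee_pos: [0.503, 0.1863, 0.1551]
wrist_force: [-3.6, 0.2, 12.1]
```

```bash
python3 -m pendant '[{"x":-0.2,"y":3,"z":0.1,"wx":0,"wy":0,"wz":0,"jaw":255}]' | grep -E "ee_pos|force"
```

```text
ee_pos: [0.5029, 0.1832, 0.1551]
wrist_force: [-3.7, 0.3, 11.5]
```

```bash
python3 -m pendant '[{"x":-0.2,"y":3,"z":0.1,"wx":0,"wy":0,"wz":0,"jaw":255}]' | grep -E "ee_pos|force"
```

```text
ee_pos: [0.5028, 0.1802, 0.155]
wrist_force: [-3.4, 0.4, 10.8]
```

```bash
python3 -m pendant '[{"x":-0.2,"y":3,"z":0.1,"wx":0,"wy":0,"wz":0,"jaw":255}]' | grep -E "ee_pos|force"
```

```text
ee_pos: [0.5027, 0.1771, 0.155]
wrist_force: [-3.1, 1.3, 11.1]
```

```bash
python3 -m pendant '[{"x":-0.2,"y":3,"z":0.1,"wx":0,"wy":0,"wz":0,"jaw":255}]' | grep -E "ee_pos|force"
```

```text
ee_pos: [0.5026, 0.1746, 0.155]
wrist_force: [-2.6, 5.7, 10.9]
```

```bash
python3 -m pendant '[{"x":-0.1,"y":1.5,"z":0.1,"wx":0,"wy":0,"wz":0,"jaw":255}]' | grep -E "ee_pos|force"
```

```text
ee_pos: [0.5026, 0.1741, 0.155]
wrist_force: [-1.8, 5.8, 10.7]
```

```bash
python3 -m pendant '[{"x":-0.1,"y":2,"z":0.1,"wx":0,"wy":0,"wz":0,"jaw":255}]' | grep -E "ee_pos|force"
```

```text
ee_pos: [0.5026, 0.1735, 0.155]
wrist_force: [-2.7, 8.6, 10.2]
```

```bash
python3 -m pendant '[{"x":-0.1,"y":2,"z":0.1,"wx":0,"wy":0,"wz":0,"jaw":255}]' | grep -E "ee_pos|force"
```

```text
ee_pos: [0.5025, 0.1721, 0.155]
wrist_force: [-3.0, 8.8, 10.4]
```

```bash
python3 -m pendant '[{"x":0,"y":2,"z":0.1,"wx":0,"wy":0,"wz":0,"jaw":255}]' | grep -E "ee_pos|force"
```

```text
ee_pos: [0.5025, 0.1697, 0.1549]
wrist_force: [-2.3, 7.9, 10.3]
```

```bash
python3 -m pendant '[{"x":0,"y":2,"z":0.1,"wx":0,"wy":0,"wz":0,"jaw":255}]' | grep -E "ee_pos|force"
```

```text
ee_pos: [0.5025, 0.1669, 0.1549]
wrist_force: [-4.1, 4.8, 12.0]
```

```bash
python3 -m pendant '[{"x":0,"y":2.5,"z":0,"wx":0,"wy":0,"wz":0,"jaw":255}]' | grep -E "ee_pos|force"
```

```text
ee_pos: [0.5024, 0.1637, 0.1548]
wrist_force: [-2.9, 2.6, 11.2]
```

```bash
python3 -m pendant '[{"x":-0.1,"y":2.5,"z":0.1,"wx":0,"wy":0,"wz":0,"jaw":255}]' | grep -E "ee_pos|force"
```

```text
ee_pos: [0.5023, 0.1603, 0.1547]
wrist_force: [-2.8, 1.0, 11.1]
```

```bash
python3 -m pendant '[{"x":-0.1,"y":2.5,"z":0.1,"wx":0,"wy":0,"wz":0,"jaw":255}]' | grep -E "ee_pos|force"
```

```text
ee_pos: [0.5022, 0.1573, 0.1546]
wrist_force: [-3.3, -0.2, 11.7]
```

```bash
python3 -m pendant '[{"x":-0.1,"y":3,"z":0.1,"wx":0,"wy":0,"wz":0,"jaw":255}]' | grep -E "ee_pos|force"
```

```text
ee_pos: [0.5021, 0.1542, 0.1545]
wrist_force: [-2.7, -0.3, 12.4]
```

```bash
python3 -m pendant '[{"x":-0.1,"y":3,"z":0.1,"wx":0,"wy":0,"wz":0,"jaw":255}]' | grep -E "ee_pos|force"
```

```text
ee_pos: [0.5021, 0.1511, 0.1545]
wrist_force: [-2.0, 0.6, 11.9]
```

```bash
python3 -m pendant '[{"x":-0.1,"y":3,"z":0.1,"wx":0,"wy":0,"wz":0,"jaw":255}]' | grep -E "ee_pos|force"
```

```text
ee_pos: [0.502, 0.148, 0.1544]
wrist_force: [-3.6, 0.0, 12.2]
```

```bash
python3 -m pendant '[{"x":-0.1,"y":3,"z":0.1,"wx":0,"wy":0,"wz":0,"jaw":255}]' | grep -E "ee_pos|force"
```

```text
ee_pos: [0.5019, 0.145, 0.1544]
wrist_force: [-2.6, -0.4, 12.4]
```

```bash
python3 -m pendant '[{"x":-0.1,"y":2,"z":0.1,"wx":0,"wy":0,"wz":0,"jaw":255}]' | grep -E "ee_pos|force"
```

```text
ee_pos: [0.5019, 0.1437, 0.1544]
wrist_force: [-3.0, 4.2, 13.4]
```

```bash
python3 -m pendant '[{"x":-0.1,"y":2,"z":0.1,"wx":0,"wy":0,"wz":0,"jaw":255}]' | grep -E "ee_pos|force"
```

```text
ee_pos: [0.5019, 0.143, 0.1544]
wrist_force: [-2.8, 8.0, 12.6]
```

```bash
python3 -m pendant '[{"x":-0.1,"y":2,"z":0.1,"wx":0,"wy":0,"wz":0,"jaw":255}]' | grep -E "ee_pos|force"
```

```text
ee_pos: [0.5018, 0.1419, 0.1544]
wrist_force: [-1.7, 9.2, 13.1]
```

```bash
python3 -m pendant '[{"x":0,"y":2,"z":0.1,"wx":0,"wy":0,"wz":0,"jaw":255}]' | grep -E "ee_pos|force"
```

```text
ee_pos: [0.5018, 0.1399, 0.1544]
wrist_force: [-2.9, 7.4, 13.1]
```

```bash
python3 -m pendant '[{"x":0,"y":2,"z":0.1,"wx":0,"wy":0,"wz":0,"jaw":255}]' | grep -E "ee_pos|force"
```

```text
ee_pos: [0.5018, 0.1373, 0.1543]
wrist_force: [-2.5, 6.4, 13.1]
```

```bash
python3 -m pendant '[{"x":0,"y":2.5,"z":0,"wx":0,"wy":0,"wz":0,"jaw":255}]' | grep -E "ee_pos|force"
```

```text
ee_pos: [0.5017, 0.1341, 0.1543]
wrist_force: [-2.3, 2.8, 12.9]
```

```bash
python3 -m pendant '[{"x":0,"y":2.5,"z":0,"wx":0,"wy":0,"wz":0,"jaw":255}]' | grep -E "ee_pos|force"
```

```text
ee_pos: [0.5016, 0.1308, 0.1542]
wrist_force: [-2.3, 0.6, 12.7]
```

```bash
python3 -m pendant '[{"x":-0.1,"y":2.5,"z":0.1,"wx":0,"wy":0,"wz":0,"jaw":255}]' | grep -E "ee_pos|force"
```

```text
ee_pos: [0.5015, 0.1276, 0.154]
wrist_force: [-2.6, 1.1, 14.1]
```

```bash
python3 -m pendant '[{"x":-0.1,"y":3,"z":0.1,"wx":0,"wy":0,"wz":0,"jaw":255}]' | grep -E "ee_pos|force"
```

```text
ee_pos: [0.5014, 0.1245, 0.154]
wrist_force: [-3.0, -0.9, 13.6]
```

```bash
python3 -m pendant '[{"x":-0.1,"y":3,"z":0.1,"wx":0,"wy":0,"wz":0,"jaw":255}]' | grep -E "ee_pos|force"
```

```text
ee_pos: [0.5013, 0.1214, 0.154]
wrist_force: [-2.2, 0.6, 13.9]
```

```bash
python3 -m pendant '[{"x":-0.1,"y":3,"z":0.1,"wx":0,"wy":0,"wz":0,"jaw":255}]' | grep -E "ee_pos|force"
```

```text
ee_pos: [0.5013, 0.1184, 0.1539]
wrist_force: [-2.2, 0.1, 12.9]
```

```bash
python3 -m pendant '[{"x":-0.1,"y":3,"z":0,"wx":0,"wy":0,"wz":0,"jaw":255}]' | grep -E "ee_pos|force"
```

```text
ee_pos: [0.5012, 0.1153, 0.1539]
wrist_force: [-2.5, 0.0, 13.1]
```

```bash
python3 -m pendant '[{"x":-0.1,"y":2,"z":0,"wx":0,"wy":0,"wz":0,"jaw":255}]' | grep -E "ee_pos|force"
```

```text
ee_pos: [0.5012, 0.1144, 0.1539]
wrist_force: [-1.4, 6.2, 12.9]
```

```bash
python3 -m pendant '[{"x":-0.1,"y":2,"z":0.1,"wx":0,"wy":0,"wz":0,"jaw":255}]' | grep -E "ee_pos|force"
```

```text
ee_pos: [0.5011, 0.1137, 0.1539]
wrist_force: [-1.4, 9.5, 12.3]
```

```bash
python3 -m pendant '[{"x":-0.1,"y":2,"z":0,"wx":0,"wy":0,"wz":0,"jaw":255}]' | grep -E "ee_pos|force"
```

```text
ee_pos: [0.5011, 0.1125, 0.1539]
wrist_force: [-0.4, 10.1, 12.7]
```

```bash
python3 -m pendant '[{"x":0,"y":2,"z":0.1,"wx":0,"wy":0,"wz":0,"jaw":255}]' | grep -E "ee_pos|force"
```

```text
ee_pos: [0.501, 0.1104, 0.1539]
wrist_force: [-0.7, 8.4, 12.7]
```

```bash
python3 -m pendant '[{"x":0,"y":2,"z":0,"wx":0,"wy":0,"wz":0,"jaw":255}]' | grep -E "ee_pos|force"
```

```text
ee_pos: [0.5009, 0.1077, 0.1538]
wrist_force: [-0.3, 5.6, 11.6]
```

```bash
python3 -m pendant '[{"x":0,"y":2.5,"z":0.1,"wx":0,"wy":0,"wz":0,"jaw":255}]' | grep -E "ee_pos|force"
```

```text
ee_pos: [0.5009, 0.1044, 0.1537]
wrist_force: [-2.2, 4.1, 13.5]
```

```bash
python3 -m pendant '[{"x":0,"y":2.5,"z":0.1,"wx":0,"wy":0,"wz":0,"jaw":255}]' | grep -E "ee_pos|force"
```

```text
ee_pos: [0.5008, 0.1011, 0.1536]
wrist_force: [-2.0, 1.5, 13.2]
```

```bash
python3 -m pendant '[{"x":0,"y":2.5,"z":0.1,"wx":0,"wy":0,"wz":0,"jaw":255}]' | grep -E "ee_pos|force"
```

```text
ee_pos: [0.5008, 0.0979, 0.1535]
wrist_force: [-1.5, 1.0, 12.8]
```

```bash
python3 -m pendant '[{"x":0,"y":3,"z":0.1,"wx":0,"wy":0,"wz":0,"jaw":255}]' | grep -E "ee_pos|force"
```

```text
ee_pos: [0.5008, 0.0948, 0.1535]
wrist_force: [-2.2, -0.3, 13.5]
```

```bash
python3 -m pendant '[{"x":0,"y":3,"z":0,"wx":0,"wy":0,"wz":0,"jaw":255}]' | grep -E "ee_pos|force"
```

```text
ee_pos: [0.5007, 0.0916, 0.1534]
wrist_force: [-2.4, 0.7, 13.1]
```

```bash
python3 -m pendant '[{"x":0,"y":3,"z":0,"wx":0,"wy":0,"wz":0,"jaw":255}]' | grep -E "ee_pos|force"
```

```text
ee_pos: [0.5006, 0.0886, 0.1534]
wrist_force: [-1.6, -0.5, 13.2]
```

Last pad next (pad 4's centre is at about y=0.085).

```bash
python3 -m pendant '[{"x":-0.1,"y":3,"z":0,"wx":0,"wy":0,"wz":0,"jaw":255}]' | grep -E "ee_pos|force"
```

```text
ee_pos: [0.5005, 0.0855, 0.1533]
wrist_force: [-1.8, 0.6, 12.6]
```

```bash
python3 -m pendant '[{"x":-0.1,"y":2,"z":0.1,"wx":0,"wy":0,"wz":0,"jaw":255}]' | grep -E "ee_pos|force"
```

```text
ee_pos: [0.5005, 0.0847, 0.1534]
wrist_force: [-0.9, 5.9, 13.3]
```

```bash
python3 -m pendant '[{"x":-0.1,"y":2,"z":0,"wx":0,"wy":0,"wz":0,"jaw":255}]' | grep -E "ee_pos|force"
```

```text
ee_pos: [0.5005, 0.084, 0.1534]
wrist_force: [-1.2, 9.6, 13.3]
```

```bash
python3 -m pendant '[{"x":0,"y":2,"z":0.1,"wx":0,"wy":0,"wz":0,"jaw":255}]' | grep -E "ee_pos|force"
```

```text
ee_pos: [0.5004, 0.0828, 0.1534]
wrist_force: [-1.2, 9.3, 13.4]
```

```bash
python3 -m pendant '[{"x":0,"y":2,"z":0,"wx":0,"wy":0,"wz":0,"jaw":255}]' | grep -E "ee_pos|force"
```

```text
ee_pos: [0.5004, 0.0808, 0.1534]
wrist_force: [-1.2, 8.7, 13.0]
```

```bash
python3 -m pendant '[{"x":0,"y":2,"z":0.1,"wx":0,"wy":0,"wz":0,"jaw":255}]' | grep -E "ee_pos|force"
```

```text
ee_pos: [0.5003, 0.0781, 0.1533]
wrist_force: [-0.8, 5.9, 14.1]
```

```bash
python3 -m pendant '[{"x":0,"y":2.5,"z":0.1,"wx":0,"wy":0,"wz":0,"jaw":255}]' | grep -E "ee_pos|force"
```

```text
ee_pos: [0.5003, 0.0748, 0.1532]
wrist_force: [-0.8, 3.3, 14.3]
```

```bash
python3 -m pendant '[{"x":0,"y":2.5,"z":0,"wx":0,"wy":0,"wz":0,"jaw":255}]' | grep -E "ee_pos|force"
```

```text
ee_pos: [0.5002, 0.0714, 0.1531]
wrist_force: [-1.7, 1.2, 13.0]
```

```bash
python3 -m pendant '[{"x":0,"y":2.5,"z":0,"wx":0,"wy":0,"wz":0,"jaw":255}]' | grep -E "ee_pos|force"
```

```text
ee_pos: [0.5001, 0.0682, 0.153]
wrist_force: [-0.6, 0.2, 13.8]
```

```bash
python3 -m pendant '[{"x":0,"y":3,"z":0.1,"wx":0,"wy":0,"wz":0,"jaw":255}]' | grep -E "ee_pos|force"
```

```text
ee_pos: [0.5001, 0.065, 0.153]
wrist_force: [-2.1, 0.4, 13.6]
```

```bash
python3 -m pendant '[{"x":0,"y":3,"z":0.1,"wx":0,"wy":0,"wz":0,"jaw":255}]' | grep -E "ee_pos|force"
```

```text
ee_pos: [0.5, 0.0619, 0.1529]
wrist_force: [-1.1, 0.7, 13.3]
```

```bash
python3 -m pendant '[{"x":0,"y":3,"z":0,"wx":0,"wy":0,"wz":0,"jaw":255}]' | grep -E "ee_pos|force"
```

```text
ee_pos: [0.5, 0.0588, 0.1529]
wrist_force: [-0.6, -0.1, 12.4]
```

```bash
python3 -m pendant '[{"x":0,"y":3,"z":0,"wx":0,"wy":0,"wz":0,"jaw":255}]' | grep -E "ee_pos|force"
```

```text
ee_pos: [0.4999, 0.0558, 0.1528]
wrist_force: [-1.2, 1.1, 12.1]
```

```bash
python3 -m pendant '[{"x":0,"y":3,"z":0,"wx":0,"wy":0,"wz":0,"jaw":255},{"x":0,"y":0,"z":0,"wx":0,"wy":0,"wz":0,"jaw":255}]'
```

```text
time: 18.95
ee_pos: [0.4999, 0.0523, 0.1528]
eef_rot: [1.0, -0.011, 0.005, 0.001]
wrist_force: [-1.7, -1.0, 12.5]
width: 0.0288
```

```bash
python3 -m pendant '[{"x":0,"y":0,"z":-4,"wx":0,"wy":0,"wz":0,"jaw":255},{"x":0,"y":0,"z":-15,"wx":0,"wy":0,"wz":0,"jaw":255},{"x":0,"y":0,"z":-30,"wx":0,"wy":0,"wz":0,"jaw":255},{"x":0,"y":0,"z":-25,"wx":0,"wy":0,"wz":0,"jaw":255},{"x":0,"y":0,"z":-15,"wx":0,"wy":0,"wz":0,"jaw":255}]'
python3 -m pendant '[{"x":0,"y":0,"z":0,"wx":0,"wy":0,"wz":-6.4,"jaw":255},{"x":0,"y":0,"z":0,"wx":0,"wy":0,"wz":-6.4,"jaw":255},{"x":0,"y":0,"z":0,"wx":0,"wy":0,"wz":-6.4,"jaw":255},{"x":0,"y":0,"z":0,"wx":0,"wy":0,"wz":0,"jaw":255},{"x":0,"y":0,"z":0,"wx":0,"wy":0,"wz":0,"jaw":255}]'
python3 - <<'E'
from h import *
delta([0.5556,-0.2238,0.24],-72)
from workcell import eyes
import pickle
for n in ("top","scene","wrist"):
    d=eyes.get_image(n); cv2.imwrite(f"pics/g_{n}.png",d["img"][:,:,::-1]); pickle.dump(d,open(f"pics/g_{n}.pkl","wb"))
E
```

```text
time: 19.45
ee_pos: [0.4962, 0.0531, 0.2386]
eef_rot: [1.0, -0.011, 0.001, 0.0]
wrist_force: [0.9, 0.0, -4.5]
width: 0.029
time: 19.95
ee_pos: [0.4951, 0.0531, 0.2364]
eef_rot: [0.988, 0.155, -0.001, -0.0]
wrist_force: [0.2, 0.7, -4.3]
width: 0.0288
t 19.95 pos [0.4951 0.0531 0.2364] width 0.0288 F [ 0.2  0.7 -4.3] q [-0.07  0.05  1.73 -0.    1.36  1.19]
tilt z [-1.5e-03  1.0e-04 -1.0e+00] yaw_y -72.15
shift mm [-27.4 282.1  -3.7]
wz deg -0.15
```

View pics/g_wrist.png

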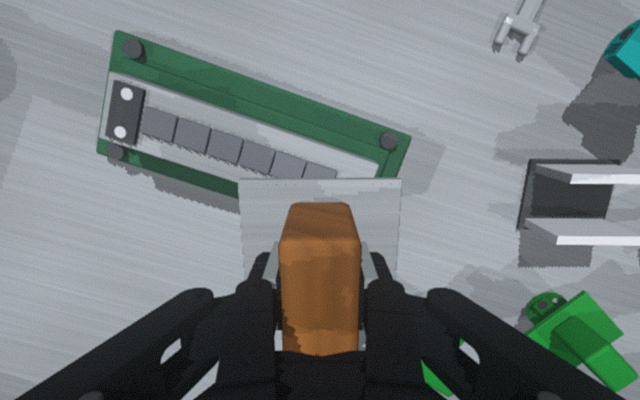

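View pics/g_scene.png

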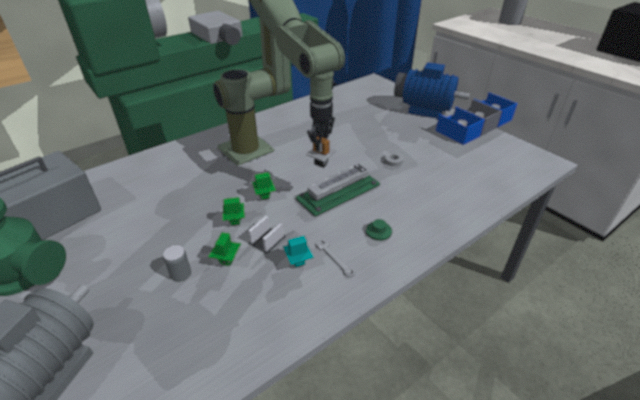

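```bash
python3 - <<'E'
from h import *
import pickle
d=pickle.load(open("pics/g_top.pkl","rb")); img=d["img"]
print(proj(d,[0.5556,-0.2238,0.062]))
cv2.imwrite("pics/z6.png",cv2.resize(img[160:245,345:430,::-1],None,fx=7,fy=7,interpolation=cv2.INTER_CUBIC))
m=(img.min(2)>165).astype(np.uint8)*255; 
cs,_=cv2.findContours(m[160:245,345:430],cv2.RETR_EXTERNAL,cv2.CHAIN_APPROX_NONE)
C=[]
for c in cs:
    if cv2.contourArea(c)>10:
        rc=cv2.minAreaRect(c); p=np.array(rc[0])+[345,160]; print(rc,p,ray(d,p,0.062).round(4))
E
```

```text
[[383.90820377 200.62028505]]
```

View pics/z6.png

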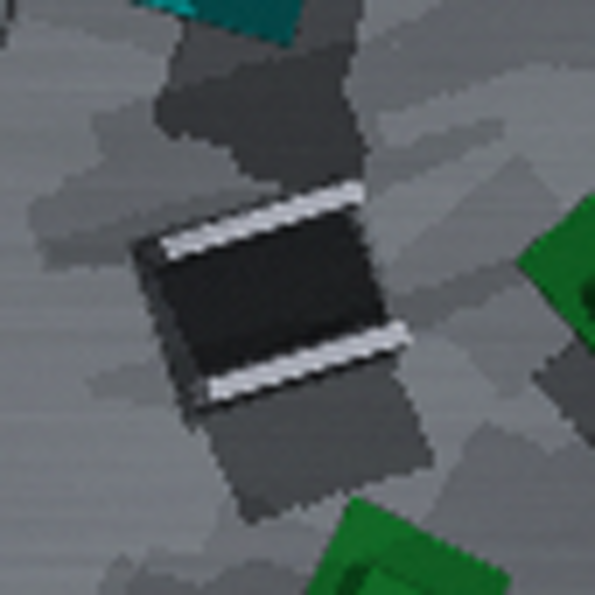

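```bash
python3 - <<'E'
from h import *
import pickle
d=pickle.load(open("pics/g_top.pkl","rb")); img=d["img"]
m=(img.min(2)>130).astype(np.uint8)*255
cs,_=cv2.findContours(m[160:245,345:430],cv2.RETR_EXTERNAL,cv2.CHAIN_APPROX_NONE)
q=[]
for c in cs:
    if cv2.contourArea(c)>10:
        rc=cv2.minAreaRect(c); p=np.array(rc[0])+[345,160]; P=ray(d,p,0.062)[0]; q.append(P); B=ray(d,cv2.boxPoints(rc)+[345,160],0.062)
        e=B-np.roll(B,1,0); k=np.argmax(np.linalg.norm(e,axis=1)); print(rc,P.round(4),np.degrees(np.arctan2(e[k,1],e[k,0])),np.linalg.norm(e,axis=1))
P=np.mean(q,0); print(P)
delta([P[0],P[1],0.24],-73.5)
E
```

```text
((43.70811080932617, 51.05134963989258), (2.867337465286255, 29.114503860473633), 72.89727020263672) [ 0.5244 -0.2381  0.062 ] -72.57648520641654 [0.00856886 0.08768414 0.00858307 0.08764895]
((37.2486457824707, 30.808109283447266), (2.720294713973999, 29.114503860473633), 72.89727020263672) [ 0.5851 -0.2189  0.062 ] -72.50918906321884 [0.0081777  0.08794285 0.00819135 0.08790925]
[ 0.55474574 -0.22850234  0.062     ]
t 20.1 pos [0.4955 0.0531 0.2369] width 0.0287 F [ 0.6 -0.3 -4.2] q [-0.07  0.05  1.73 -0.    1.36  1.19]
tilt z [-6.e-04  0.e+00 -1.e+00] yaw_y -72.09
shift mm [-30.2 286.2  -3.1]
wz deg 1.41
```

```bash
python3 -m pendant '[{"x":-2,"y":20,"z":0,"wx":0,"wy":0,"wz":0.4,"jaw":255},{"x":-4,"y":40,"z":0,"wx":0,"wy":0,"wz":0,"jaw":255},{"x":-4,"y":45,"z":0,"wx":0,"wy":0,"wz":0,"jaw":255},{"x":-5,"y":45,"z":0,"wx":0,"wy":0,"wz":0,"jaw":255},{"x":-5,"y":45,"z":0,"wx":0,"wy":0,"wz":0,"jaw":255}]'
python3 -m pendant '[{"x":-4,"y":45,"z":0,"wx":0,"wy":0,"wz":0,"jaw":255},{"x":-4,"y":30,"z":0,"wx":0,"wy":0,"wz":0,"jaw":255},{"x":-1,"y":14,"z":0,"wx":0,"wy":0,"wz":0,"jaw":255},{"x":0,"y":0,"z":0,"wx":0,"wy":0,"wz":0,"jaw":255},{"x":0,"y":0,"z":0,"wx":0,"wy":0,"wz":0,"jaw":255}]'
python3 - <<'E'
from h import *
delta([0.5552,-0.2265,0.0897],-72.4)
E
```

```text
time: 20.6
ee_pos: [0.5359, -0.1404, 0.2373]
eef_rot: [0.988, 0.153, 0.0, 0.0]
wrist_force: [1.0, 0.6, -4.2]
width: 0.0291
time: 21.1
ee_pos: [0.5537, -0.2253, 0.2368]
eef_rot: [0.988, 0.153, -0.0, -0.001]
wrist_force: [0.2, 0.7, -4.2]
width: 0.0289
t 21.1 pos [ 0.5537 -0.2253  0.2368] width 0.0289 F [ 0.2  0.7 -4.2] q [-0.53  0.26  1.49  0.    1.4   0.73]
tilt z [-0.001   0.0018 -1.    ] yaw_y -72.43
shift mm [  1.2   1.9 147.1]
wz deg -0.03
```

```bash
python3 -m pendant '[{"x":1.2,"y":1.9,"z":15,"wx":0,"wy":0,"wz":0,"jaw":255},{"x":0,"y":0,"z":30,"wx":0,"wy":0,"wz":0,"jaw":255},{"x":0,"y":0,"z":25,"wx":0,"wy":0,"wz":0,"jaw":255},{"x":0,"y":0,"z":12,"wx":0,"wy":0,"wz":0,"jaw":255},{"x":0,"y":0,"z":0,"wx":0,"wy":0,"wz":0,"jaw":255}]'
python3 -m pendant '[{"x":0,"y":0,"z":0,"wx":0,"wy":0,"wz":0,"jaw":255}]' >/dev/null
python3 - <<'E'
from h import *
delta([0.5552,-0.2265,0.0897],-72.4)
from workcell import eyes
for n in ("top","scene","wrist"):
    d=eyes.get_image(n); cv2.imwrite(f"pics/h_{n}.png",d["img"][:,:,::-1])
b=cv2.imread("pics/h_scene.png"); cv2.imwrite("pics/z7.png",cv2.resize(b[170:270,200:330],None,fx=6,fy=6,interpolation=cv2.INTER_CUBIC))
E
```

```text
time: 21.6
ee_pos: [0.5538, -0.2256, 0.152]
eef_rot: [0.988, 0.154, -0.002, -0.002]
wrist_force: [-0.7, -0.2, -4.8]
width: 0.029
t 21.7 pos [ 0.5562 -0.2274  0.1557] width 0.0288 F [ 0.2  0.4 -4.7] q [-0.53  0.34  1.56  0.    1.24  0.73]
tilt z [ 8.e-04 -4.e-04 -1.e+00] yaw_y -72.36
shift mm [-0.7 -1.2 66. ]
wz deg 0.04
```

View pics/z7.png

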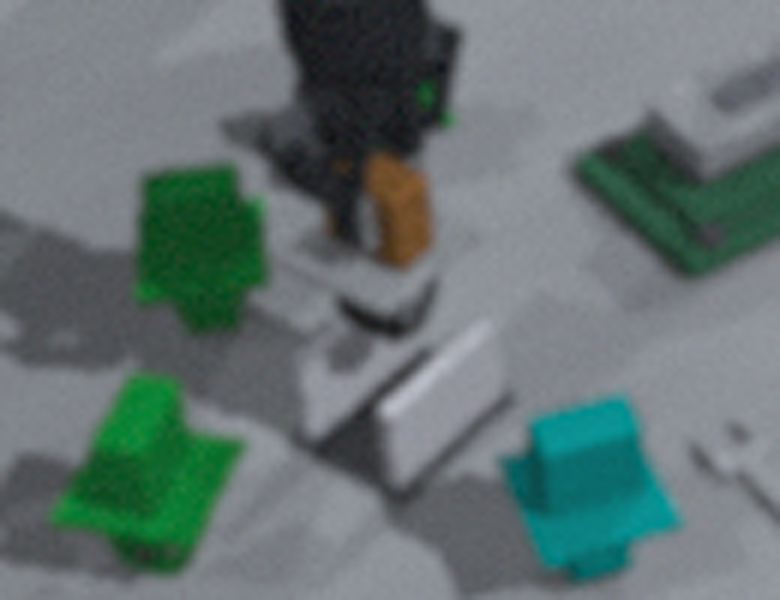

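View pics/h_wrist.png

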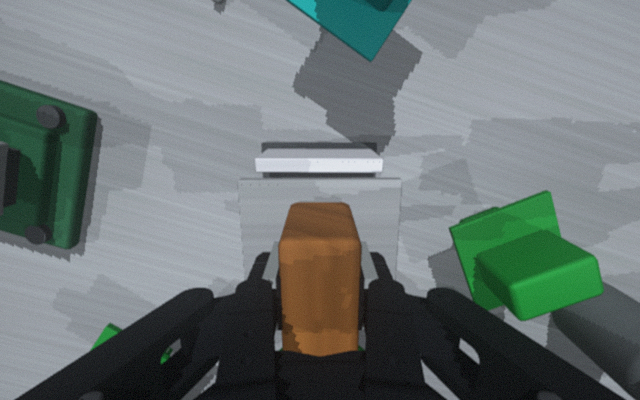

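```bash
python3 -m pendant '[{"x":0,"y":0,"z":8,"wx":0,"wy":0,"wz":0,"jaw":255},{"x":0,"y":0,"z":8,"wx":0,"wy":0,"wz":0,"jaw":255},{"x":0,"y":0,"z":5,"wx":0,"wy":0,"wz":0,"jaw":255}]'
```

```text
time: 22.15
ee_pos: [0.5551, -0.2276, 0.1331]
eef_rot: [0.988, 0.153, -0.001, -0.0]
wrist_force: [-0.0, 0.1, -4.9]
width: 0.0289
```

```bash
python3 -m pendant '[{"x":0,"y":0,"z":8,"wx":0,"wy":0,"wz":0,"jaw":255},{"x":0,"y":0,"z":8,"wx":0,"wy":0,"wz":0,"jaw":255},{"x":0,"y":0,"z":8,"wx":0,"wy":0,"wz":0,"jaw":255}]'
```

```text
time: 22.45
ee_pos: [0.5555, -0.2278, 0.1093]
eef_rot: [0.988, 0.153, -0.0, -0.0]
wrist_force: [-0.1, 1.0, -3.9]
width: 0.0289
```

```bash
python3 -m pendant '[{"x":0,"y":0,"z":8,"wx":0,"wy":0,"wz":0,"jaw":255},{"x":0,"y":0,"z":5,"wx":0,"wy":0,"wz":0,"jaw":255},{"x":0,"y":0,"z":2,"wx":0,"wy":0,"wz":0,"jaw":255},{"x":0,"y":0,"z":0,"wx":0,"wy":0,"wz":0,"jaw":255}]'; python3 -c "
from h import *
delta([0.5552,-0.2265,0.0897],-72.4)"
```

```text
time: 22.85
ee_pos: [0.5555, -0.2277, 0.0949]
eef_rot: [0.988, 0.153, -0.0, -0.0]
wrist_force: [-0.2, 0.1, -4.1]
width: 0.029
t 22.85 pos [ 0.5555 -0.2277  0.0949] width 0.029 F [-0.2  0.1 -4.1] q [-0.53  0.41  1.6  -0.    1.13  0.73]
tilt z [-6.e-04  3.e-04 -1.e+00] yaw_y -72.41
shift mm [ 0.1 -1.2  5.2]
wz deg -0.01
```

```bash
python3 -m pendant '[{"x":0,"y":0,"z":2,"wx":0,"wy":0,"wz":0,"jaw":255},{"x":0,"y":0,"z":2,"wx":0,"wy":0,"wz":0,"jaw":255}]'
```

```text
time: 23.05
ee_pos: [0.5561, -0.2281, 0.0918]
eef_rot: [0.988, 0.153, 0.001, 0.0]
wrist_force: [0.1, 0.2, -3.7]
width: 0.0289
```

```bash
python3 -m pendant '[{"x":0,"y":0,"z":1,"wx":0,"wy":0,"wz":0,"jaw":255},{"x":0,"y":0,"z":0,"wx":0,"wy":0,"wz":0,"jaw":255}]'
```

```text
time: 23.25
ee_pos: [0.5556, -0.2278, 0.0902]
eef_rot: [0.988, 0.153, -0.0, -0.0]
wrist_force: [-0.4, -0.9, -3.8]
width: 0.0288
```

```bash
python3 -m pendant '[{"x":0,"y":0,"z":0.7,"wx":0,"wy":0,"wz":0,"jaw":255},{"x":0,"y":0,"z":0,"wx":0,"wy":0,"wz":0,"jaw":255}]'
```

```text
time: 23.45
ee_pos: [0.5558, -0.2279, 0.0898]
eef_rot: [0.988, 0.153, 0.0, 0.0]
wrist_force: [1.3, 0.3, -4.1]
width: 0.0287
```

```bash
python3 -m pendant '[{"x":0,"y":0,"z":0.6,"wx":0,"wy":0,"wz":0,"jaw":255},{"x":0,"y":0,"z":0,"wx":0,"wy":0,"wz":0,"jaw":255}]'
```

```text
time: 23.65
ee_pos: [0.5558, -0.2279, 0.0897]
eef_rot: [0.988, 0.153, 0.0, 0.0]
wrist_force: [-2.3, 0.6, -0.2]
width: 0.0288
```

```bash
python3 -m pendant '[{"x":0,"y":0,"z":0.5,"wx":0,"wy":0,"wz":0,"jaw":255},{"x":0,"y":0,"z":0,"wx":0,"wy":0,"wz":0,"jaw":255}]'
```

```text
time: 23.85
ee_pos: [0.5558, -0.2279, 0.0897]
eef_rot: [0.988, 0.153, 0.0, 0.0]
wrist_force: [-2.9, 1.7, 4.8]
width: 0.0288
```

```bash
python3 -m pendant '[{"x":0,"y":0,"z":-0.5,"wx":0,"wy":0,"wz":0,"jaw":255},{"x":0,"y":0,"z":0,"wx":0,"wy":0,"wz":0,"jaw":130},{"x":0,"y":0,"z":0,"wx":0,"wy":0,"wz":0,"jaw":60},{"x":0,"y":0,"z":0,"wx":0,"wy":0,"wz":0,"jaw":0},{"x":0,"y":0,"z":0,"wx":0,"wy":0,"wz":0,"jaw":0}]'
python3 -m pendant '[{"x":0,"y":0,"z":0,"wx":0,"wy":0,"wz":0,"jaw":0},{"x":0,"y":0,"z":0,"wx":0,"wy":0,"wz":0,"jaw":0}]'
python3 - <<'E'
from h import *
from workcell import eyes
for n in ("wrist",):
    d=eyes.get_image(n); cv2.imwrite(f"pics/i_{n}.png",d["img"][:,:,::-1])
delta(None)
E
```

```text
time: 24.35
ee_pos: [0.5559, -0.228, 0.0889]
eef_rot: [0.988, 0.153, 0.0, 0.0]
wrist_force: [-0.4, 0.2, -0.5]
width: 0.0827
time: 24.55
ee_pos: [0.5557, -0.2279, 0.0889]
eef_rot: [0.988, 0.153, 0.0, 0.0]
wrist_force: [-0.1, -0.5, 0.3]
width: 0.0855
t 24.6 pos [ 0.5557 -0.2279  0.0889] width 0.0853 F [-0.3  0.5  0.4] q [-0.53  0.42  1.6  -0.    1.12  0.73]
tilt z [ 1.e-04 -0.e+00 -1.e+00] yaw_y -72.42
```

View pics/i_wrist.png

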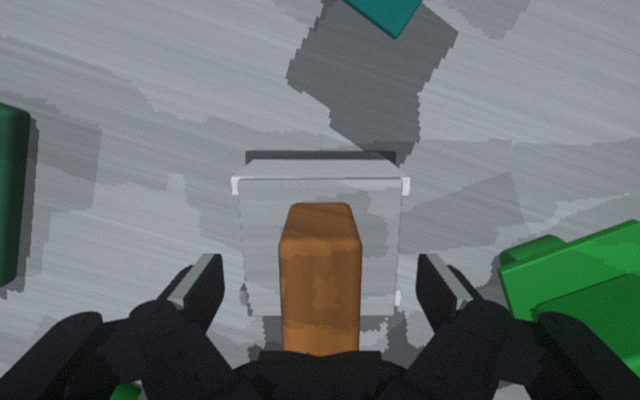

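Seated and centred on the stand (white edge tips show evenly on both sides). Retreat upward.

```bash
python3 -m pendant '[{"x":0,"y":0,"z":-10,"wx":0,"wy":0,"wz":0,"jaw":0},{"x":0,"y":0,"z":-30,"wx":0,"wy":0,"wz":0,"jaw":0},{"x":0,"y":0,"z":-40,"wx":0,"wy":0,"wz":0,"jaw":0},{"x":0,"y":0,"z":-45,"wx":0,"wy":0,"wz":0,"jaw":0},{"x":0,"y":0,"z":-45,"wx":0,"wy":0,"wz":0,"jaw":0}]' >/dev/null
python3 -m pendant '[{"x":-30,"y":-20,"z":-30,"wx":0,"wy":0,"wz":0,"jaw":0},{"x":-30,"y":-20,"z":-10,"wx":0,"wy":0,"wz":0,"jaw":0},{"x":-40,"y":0,"z":0,"wx":0,"wy":0,"wz":0,"jaw":0},{"x":0,"y":0,"z":0,"wx":0,"wy":0,"wz":0,"jaw":0},{"x":0,"y":0,"z":0,"wx":0,"wy":0,"wz":0,"jaw":0}]'
python3 - <<'E'
from h import *
from workcell import eyes
import pickle
D={}
for n in ("top","wrist","scene"):
    d=eyes.get_image(n); cv2.imwrite(f"pics/j_{n}.png",d["img"][:,:,::-1]); D[n]=d
for n in ("top","wrist"):
    m=cv2.inRange(cv2.cvtColor(D[n]["img"],cv2.COLOR_RGB2HSV),(5,120,50),(20,255,255)); 
    if m.any():
        rc=cv2.minAreaRect(big(m)); print(n,rc,ray(D[n],cv2.boxPoints(rc),.118).mean(0))
a=cv2.imread("pics/j_top.png"); t=cv2.imread("pics/a_top.png")
z=lambda i:cv2.resize(i[90:280,140:510],None,fx=2,fy=1.55,interpolation=cv2.INTER_CUBIC)
cv2.imwrite("pics/z8.png",np.vstack([z(t),z(a)]))
b=cv2.imread("pics/j_scene.png"); cv2.imwrite("pics/z9.png",cv2.resize(b[150:290,150:400],None,fx=3.2,fy=3.2,interpolation=cv2.INTER_CUBIC))
E
```

```text
time: 25.6
ee_pos: [0.448, -0.2201, 0.3]
eef_rot: [0.988, 0.152, 0.001, 0.001]
wrist_force: [0.6, 0.2, 0.0]
width: 0.0848
top ((388.00006103515625, 200.5), (18.657434463500977, 11.067972183227539), 71.56504821777344) [ 0.55258982 -0.22624742  0.118     ]
wrist ((361.9678039550781, 73.4655990600586), (33.348148345947266, 63.89785385131836), 1.9091522693634033) [ 0.55212324 -0.22676017  0.118     ]
```

View pics/z8.png

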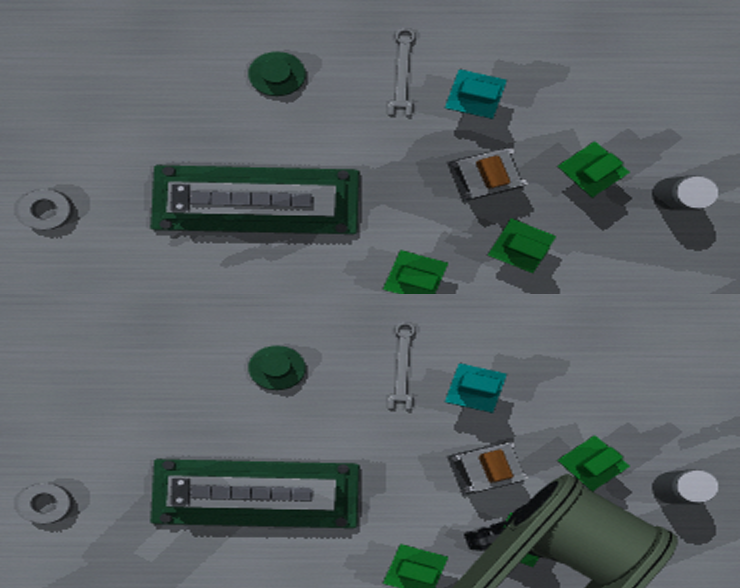

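View pics/z9.png

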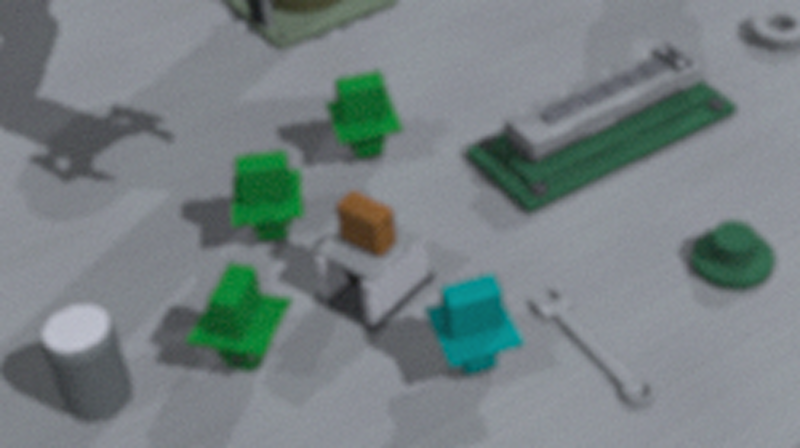

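View pics/j_wrist.png

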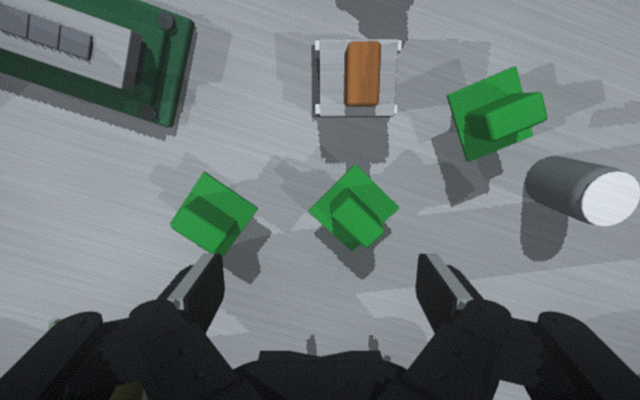

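```bash
python3 -c "
from workcell import r
print(r.job_done())"
```

```text
the job is handed in; nothing more can be done
None
```

I took the roller from its stand and pressed pad 0 until it bottomed. I then rolled to the open end in one continuous pass, set the roller back in its stand, let go and handed the job in at about 25.8 s. The hand-in reports no verdict, so what follows are my own checks.

- **Force:** Each pad got about 15 to 19 N downward from the roller. The resultant peaked at about 20 N by wrist force, sampled at the end of each 0.1 s row, so a brief spike between samples would not show.
- **Pads home:** On each pad the tool height at bottoming lay on one straight line, falling about 0.018 rad from 155.5 mm at pad 0 to 152.8 mm at pad 5. In the later pictures the pads look even. I never read the pad joint values directly, so this rests on that line and the images.
- **Roller in stand:** The roller seated at the same tool height it was picked from. The wrist and top views put its block about 2 to 3 mm from the stand centre I measured, against the 20 mm allowed, and it looks upright.
- **Rest of the bench:** The gripper was open, and the wrist force was about zero once it was clear. The before and after top views show the spanner, bearing, tin and flange unmoved. The arm hid one green look-alike in the last top view, but the wrist and scene views show it in place.

No check failed. The small disagreement was 2 to 4 mm between camera and tool positions at the stand, roughly the calibration error.

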